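Mount the load modules and arm the test supply

ROBOT

A 7-joint arm with a two-finger parallel gripper is mounted at the origin on the work surface. World frame = base frame: x ahead of the robot, y to its left, z up, the work surface at z = 0. Lengths are in mm, angles in rad, forces in N, time in s.
With the tool pointing down it reaches from about 375 to 925 mm from the base axis. Payload 3.1 kg.
Tool frame: the origin (TCP) lies between the finger pads; the fingertips stand 14 mm ahead of it and the grasp point (between the pads) lies 5 mm behind it; z points along the fingers, y is the line along which they close (so a half turn about z gives the same grasp; the last joint's range is limited). The gripper opens to 85 mm and grips with 20 to 120 N. Pads are 22 mm wide; open, the fingers measure 114 mm over their backs; the gripper's body (76 mm by 85 mm) begins 54 mm behind the grasp point. The pads swing forward as they close: fully open they stand 13 mm farther back than shut.
Start: joints at [1.057, 0.383, 0.044, 1.598, -0.018, 1.161, -0.05], TCP at [262.568, -594.61, 245.269] pointing down, gripper open.
Joint ranges: [-2.61, 2.61], [-0.41, 2.15], [-1.48, 1.57], [0, 2.5], [-1.57, 4.71], [0.05, 1.97], [-2.85, 2.85]. Speed limits (rad/s): [2.79, 2.79, 3.14, 3.14, 3.14, 3.14, 3.14].

INTERFACE

Orientations are given as a 3x3 rotation matrix whose columns are the frame's x, y, z axes.
In Python, from rig import status, eyes, arm, boxes_of, masks_of gives the robot as it stands.
- The arm moves only by the tool drive_tool, never from a script. Its argument "steps" is a list of rows, each a list of 3 entries, a list of its own where there are three numbers: the turn, a rotation vector about the tool's x, y, z in rad, then the shift along the tool's x, y, z in mm, then the opening, from 0 (shut) to 1 (fully open). In form: [[[wx, wy, wz], [dx, dy, dz], fingers], ...]. A call has 1 to 10 rows; each row shifts and turns the commanded pose from where the row before left it, along the tool's axes as they then stand; what a row does not reach is not made up. A row lasts 1/12 s, in which the tool goes at most 41.7 mm and 7.16 degrees, less where a joint would pass 70% of its speed; a pose out of reach is approached as far as the arm can. A call is refused whole if a number of a shift passes 41.7 or a number of a turn 0.125, either way. A call with a gripper value outside its range is refused whole. The fingers move at their own pace and stop on an object; "squeeze" is the grip in N (left out, the last holds). Time passes only in rows, so rows that do not move let the fingers close. It gives the time, the measured TCP pose, the force, the opening and the grip force at its end, in the units of the state.
- status.state(): the state, without advancing time (a new reading comes with each control period).
- eyes.snapshot(name): name is "scene" or "side" or "wrist"; returns a dict with "image" (420x560x3 uint8, red, green, blue), "intrinsics" (3x3 intrinsics, pixels), "dist_coeffs" ([k1, k2, p1, p2, k3] as OpenCV has them; the pictures are not rectified), "origin" and "rotation" of the camera in the world. Camera axes: x right, y down, z forward; pixel columns grow to the right and rows downward; lengths in mm; the calibration is good to about 2 mm. A picture is of the moment at which its call begins. There is no depth.
- arm.hand_in(): hands the job in; it is judged then, once.
Trained networks look in a picture, given as the dict that the camera call returned (one of the last four; its "shot" number tells which), for a name from the list of things; names that differ only in an ending like _2 or _b are one class to them, and where a whole thing is asked for, a point or a joint stands for the part that bears it (a point fixed in the world has none). Each returns a list of dicts, best first, with "p" (0 to 1); they miss things now and then, are a little off and sometimes report something else, mostly with a low value. They report only what shows in the picture. A call takes as long as a camera call. They do not tell look-alikes from the thing itself.
- boxes_of(picture, query): "xyz" ([x, y, z] in mm, in the coordinates of the camera as it stood for that picture, good to about 4 mm: the middle of the surface that is visible of it).
- masks_of(picture, query): "pixels" (420x560 bool, what is visible of it).
The state is a dict: "time_s": time; "joint_pos": joint angles; "qd": joint speeds; "tau": joint torques, N m; "tcp_pos": TCP position; "eef_rot": TCP orientation; "wrist_force": force on the tool from outside, world axes, zero at the start; "wrist_torque": the same for the moment, N m; "gripper_width": opening from 0.0 (shut) to 1.0 (fully open); "grip_force": force on a finger pad.
Only numpy, scipy, OpenCV 4.12 (cv2) and the standard library are available. Lean on these libraries where they do the work, as an engineer would, in place of code of your own. Each camera call takes 0.05 s, during which the arm holds its last target. There are 200 camera calls.

TASK

Fit every grey load module that is standing on the bench into the bayonet fixture, each in a socket of its own: drop it in, push down and turn it a quarter turn clockwise until it is locked. Only when all of them are locked, lift the clear guard of the arming switch, flip the toggle over to on (to the box's left as the robot sees it) and shut the guard fully again. Leave the other things on the bench where they are.

Things in the scene. Friction and masses are not known exactly. Their poses are not given: they have to be found in the camera images.
- module0: load module (all alike; may be absent), 80 mm tall, 0.25 kg: grey round body 52 mm across with thin bands, 0-50 mm height; steel foot bar 68 (x) x 16 (y) x 8 mm at the very bottom, its ends sticking out as bayonet lugs; black grip bar on top, 50-80 mm height, 50 mm long along x (parallel to the lugs), 18 mm thick in y. Origin: centre of underside, z up. Half-turn symmetric
- module1: load module (all alike; may be absent), 80 mm tall, 0.25 kg: grey round body 52 mm across with thin bands, 0-50 mm height; steel foot bar 68 (x) x 16 (y) x 8 mm at the very bottom, its ends sticking out as bayonet lugs; black grip bar on top, 50-80 mm height, 50 mm long along x (parallel to the lugs), 18 mm thick in y. Origin: centre of underside, z up. Half-turn symmetric
- module2: load module (all alike; may be absent), 80 mm tall, 0.25 kg: grey round body 52 mm across with thin bands, 0-50 mm height; steel foot bar 68 (x) x 16 (y) x 8 mm at the very bottom, its ends sticking out as bayonet lugs; black grip bar on top, 50-80 mm height, 50 mm long along x (parallel to the lugs), 18 mm thick in y. Origin: centre of underside, z up. Half-turn symmetric
- socket0 (a point): left (+y) bayonet socket: its centre at bench-top height, axes as the fixture's. Keyed opening: 53 mm square centre for the body, plus two lug slots along x, 22 mm wide, 73 mm from end to end (white dots at the slot ends). Lock recesses under the rim lie along y
- socket1 (a point): middle bayonet socket, like the others. Locking in any socket: push down (5 to 11 N) till the underside is below 18 mm above the bench (bottom at 15), turn 90 deg clockwise seen from above while held down, up to a stop, let go: the spring lifts it and the lugs catch in recesses, underside 22 mm above bench, module x along fixture y
- socket2 (a point): right (-y) bayonet socket: its centre at bench-top height, axes as the fixture's. Keyed opening: 53 mm square centre for the body, plus two lug slots along x, 22 mm wide, 73 mm from end to end (white dots at the slot ends). Lock recesses under the rim lie along y
- fixture: fixed grey plate 110 (x) x 355 (y) mm with three square aluminium sockets, 89 mm wide, rim 38 mm above the bench, in a row along its y, 115 mm apart. Origin under the middle one, z up. Lock: lower module with its x along fixture x; it rests on a sprung plate, underside 26 mm above bench. Then push down, turn, let go (see socket1)
- switchbox: grey arming switch box fixed to the bench, 130 (x) x 100 (y) x 40 mm high, origin under its centre, front to its -x; carries the toggle and the clear guard cover
- toggle (a joint): steel bat toggle, 10 mm thick, 39 mm tall above its pivot (in the box top, 12 mm in front of box centre, 40 mm above bench); 0 = off, leaning 0.4 rad to the box's -y; 0.8 = on, leaning 0.4 rad to its +y. Needs about 1 N at the tip, stays where it is left, has end stops
- toggle_tip (a point): 3 mm below the rounded tip of the toggle, moving with it
- cover (a joint): clear guard cover over the toggle, rad: 0 = shut, grows as its front edge is lifted, 1.9 = fully back. A shell 108 mm long, 80 mm wide, 56 mm high, open below, hinged at its far (+x) lower edge. Friction hinge: it stays where it is left; about 2 N at the handle move it
- cover_handle (a point): centre of the cover's round black handle bar, 12 mm thick, along the box's y, on two posts at its ends (64 mm clear between them), 30 mm clear above the cover's top face; moves with the cover. Shut: 133 mm above bench, 100 mm in front of and 92 mm above the hinge. A pinch across it from above can pivot round the bar as the cover swings
- cover_hinge (a point): point on the cover's hinge axis (which runs along the box's y), at the middle of the cover, 41 mm above the bench, 58 mm behind the box centre; fixed on the box, with its axes
- heatsink: bystander: finned aluminium heat sink 70 x 50 x 40 mm, loose, origin under its centre
- tape: bystander: black tape roll 90 mm across, 20 mm high, loose, origin under its centre
- screwdriver: bystander: screwdriver 190 mm long lying along its x, loose
- cleaner: bystander: spray can 56 mm in diameter, 130 mm tall, loose, origin under its centre
- multimeter: bystander: yellow hand multimeter 100 x 190 x 48 mm lying face up, loose, origin under its centre
- mug: bystander: white mug 76 mm in diameter, 90 mm tall, loose, origin under its centre
Mind the look-alikes: they are no part of the job. Leave any red look-alike of the module2 alone.

How it is judged (in metres and radians):
On the way, in this order (a step that is already met when the one before it is completed fails the run):
1. every module present is locked in a socket while the toggle is still off (((horizontal distance between module0 and socket0 below 0.005 m and z of module0 in the frame of socket0 between 0.019 and 0.0245 m and angle between the x axis of module0 and the y axis of socket0, either way round below 0.16 rad and angle between module0's own z axis and vertical below 0.08 rad) or (horizontal distance between module0 and socket1 below 0.005 m and z of module0 in the frame of socket1 between 0.019 and 0.0245 m and angle between the x axis of module0 and the y axis of socket1, either way round below 0.16 rad and angle between module0's own z axis and vertical below 0.08 rad) or (horizontal distance between module0 and socket2 below 0.005 m and z of module0 in the frame of socket2 between 0.019 and 0.0245 m and angle between the x axis of module0 and the y axis of socket2, either way round below 0.16 rad and angle between module0's own z axis and vertical below 0.08 rad)) and ((horizontal distance between module1 and socket0 below 0.005 m and z of module1 in the frame of socket0 between 0.019 and 0.0245 m and angle between the x axis of module1 and the y axis of socket0, either way round below 0.16 rad and angle between module1's own z axis and vertical below 0.08 rad) or (horizontal distance between module1 and socket1 below 0.005 m and z of module1 in the frame of socket1 between 0.019 and 0.0245 m and angle between the x axis of module1 and the y axis of socket1, either way round below 0.16 rad and angle between module1's own z axis and vertical below 0.08 rad) or (horizontal distance between module1 and socket2 below 0.005 m and z of module1 in the frame of socket2 between 0.019 and 0.0245 m and angle between the x axis of module1 and the y axis of socket2, either way round below 0.16 rad and angle between module1's own z axis and vertical below 0.08 rad)) and ((horizontal distance between module2 and socket0 below 0.005 m and z of module2 in the frame of socket0 between 0.019 and 0.0245 m and angle between the x axis of module2 and the y axis of socket0, either way round below 0.16 rad and angle between module2's own z axis and vertical below 0.08 rad) or (horizontal distance between module2 and socket1 below 0.005 m and z of module2 in the frame of socket1 between 0.019 and 0.0245 m and angle between the x axis of module2 and the y axis of socket1, either way round below 0.16 rad and angle between module2's own z axis and vertical below 0.08 rad) or (horizontal distance between module2 and socket2 below 0.005 m and z of module2 in the frame of socket2 between 0.019 and 0.0245 m and angle between the x axis of module2 and the y axis of socket2, either way round below 0.16 rad and angle between module2's own z axis and vertical below 0.08 rad)) and value of joint toggle below 0.4 rad), for 0.2 s.
2. the toggle is flipped on under the lifted guard (value of joint toggle above 0.65 rad and value of joint cover above 0.5 rad), for 0.1 s.
3. the guard is shut again over the switched-on toggle (value of joint toggle above 0.65 rad and value of joint cover below 0.06 rad), for 0.2 s.
At the end, for the whole second after the job is handed in: every module present is at rest and locked in a socket (centred within 5 mm, underside 19 to 24.5 mm above the bench, upright within 0.08 rad, turned a quarter turn from the entry slots within 0.16 rad), the toggle is on (above 0.65 rad of 0.8) and the guard cover shut (below 0.06 rad) (all of step 3 and ((horizontal distance between module0 and socket0 below 0.005 m and z of module0 in the frame of socket0 between 0.019 and 0.0245 m and angle between the x axis of module0 and the y axis of socket0, either way round below 0.16 rad and angle between module0's own z axis and vertical below 0.08 rad) or (horizontal distance between module0 and socket1 below 0.005 m and z of module0 in the frame of socket1 between 0.019 and 0.0245 m and angle between the x axis of module0 and the y axis of socket1, either way round below 0.16 rad and angle between module0's own z axis and vertical below 0.08 rad) or (horizontal distance between module0 and socket2 below 0.005 m and z of module0 in the frame of socket2 between 0.019 and 0.0245 m and angle between the x axis of module0 and the y axis of socket2, either way round below 0.16 rad and angle between module0's own z axis and vertical below 0.08 rad)) and ((horizontal distance between module1 and socket0 below 0.005 m and z of module1 in the frame of socket0 between 0.019 and 0.0245 m and angle between the x axis of module1 and the y axis of socket0, either way round below 0.16 rad and angle between module1's own z axis and vertical below 0.08 rad) or (horizontal distance between module1 and socket1 below 0.005 m and z of module1 in the frame of socket1 between 0.019 and 0.0245 m and angle between the x axis of module1 and the y axis of socket1, either way round below 0.16 rad and angle between module1's own z axis and vertical below 0.08 rad) or (horizontal distance between module1 and socket2 below 0.005 m and z of module1 in the frame of socket2 between 0.019 and 0.0245 m and angle between the x axis of module1 and the y axis of socket2, either way round below 0.16 rad and angle between module1's own z axis and vertical below 0.08 rad)) and ((horizontal distance between module2 and socket0 below 0.005 m and z of module2 in the frame of socket0 between 0.019 and 0.0245 m and angle between the x axis of module2 and the y axis of socket0, either way round below 0.16 rad and angle between module2's own z axis and vertical below 0.08 rad) or (horizontal distance between module2 and socket1 below 0.005 m and z of module2 in the frame of socket1 between 0.019 and 0.0245 m and angle between the x axis of module2 and the y axis of socket1, either way round below 0.16 rad and angle between module2's own z axis and vertical below 0.08 rad) or (horizontal distance between module2 and socket2 below 0.005 m and z of module2 in the frame of socket2 between 0.019 and 0.0245 m and angle between the x axis of module2 and the y axis of socket2, either way round below 0.16 rad and angle between module2's own z axis and vertical below 0.08 rad)) and linear speed of each of module0, module1, module2 below 0.02 m/s); the robot touches nothing.
It fails at once if a bystander (heat sink, tape, screwdriver, spray can, multimeter or mug) is moved more than 6 cm (distance of any of heatsink, tape, screwdriver, cleaner, multimeter, mug from where it was at the start of the episode above 0.06 m).
Of module0, module1, module2 only 2 to 3 are there at a start; the rules pass over those that are not, and their reading is None.
At some moment in a run one of module0, module1, module2 may be knocked a few centimetres aside while the robot is not near it.
It also fails if it takes over 210 s, if anything falls off the work surface, if the arm or the gripper's body presses on something with over 40 N, if the wrist force passes 120 N, or if a joint passes its speed limit or range.

## Working session

There is one attempt and no reset: what is moved stays moved. The work goes in short steps, Python scripts to look and compute and a tool call to move; the robot and the scene stay as the last step left them, time stands still between calls to the robot, and variables do not carry over. Pictures are saved under pics/ and viewed, at most 18 in all, crops included, and the job is handed in when it is done.

Besides the shell and the picture viewer there is one more tool, called by a JSON object that holds its "api" and its "payload", one argument or row to a line. drive_tool: Moves the arm, as the interface text tells. Its arguments: {"type":"object","properties":{"steps":{"type":"array"},"squeeze":{"type":"number"}},"required":["steps"]}

```bash
mkdir -p pics; ls; cat > h.py <<'E'
import numpy as np, cv2
from rig import status, eyes, arm, boxes_of, masks_of
def shot(n,f=None):
    p=eyes.snapshot(n)
    if f: cv2.imwrite('pics/'+f,p['image'][:,:,::-1])
    return p
def W(p,xyz): return np.array(p['rotation'])@np.array(xyz)+np.array(p['origin'])
def ray(p,uv):
    q=cv2.undistortPoints(np.array(uv,float).reshape(-1,1,2),np.array(p['intrinsics'],float),np.array(p['dist_coeffs'],float)).reshape(-1,2)
    return np.c_[q,np.ones(len(q))]@np.array(p['rotation']).T
def onz(p,uv,z):
    d=ray(p,uv);o=np.array(p['origin']);return o+d*((z-o[2])/d[:,2])[:,None]
def proj(p,X):
    R=np.array(p['rotation']);t=-R.T@np.array(p['origin'])
    return cv2.projectPoints(np.array(X,float).reshape(-1,1,3),cv2.Rodrigues(R.T)[0],t,np.array(p['intrinsics'],float),np.array(p['dist_coeffs'],float))[0].reshape(-1,2)
E
python3 - <<'E'
from h import *
np.set_printoptions(precision=1,suppress=True)
s=status.state();print(s)
for n in ('scene','side','wrist'):
    p=shot(n,n+'0.png');print(n,p['origin'],np.array(p['rotation']).round(2).tolist(),p['intrinsics'][0][0])
    for q in ('module0','fixture','switchbox','cover','toggle','heatsink','tape','screwdriver','cleaner','multimeter','mug'):
        for b in boxes_of(p,q): print(n,q,round(b['p'],2),W(p,b['xyz']),proj(p,W(p,b['xyz'])))
E
```

```text
pics
{'time_s': 0.0, 'joint_pos': array([ 1.1,  0.4,  0. ,  1.6, -0. ,  1.2, -0. ]), 'qd': array([-0., -0., -0., -0.,  0., -0., -0.]), 'tau': array([  0. , -43.3,   1. , -25. ,   0. ,   0. ,   0. ]), 'tcp_pos': array([ 262.2, -593.8,  243.9]), 'eef_rot': array([[ 0.9,  0.4, -0. ],
       [ 0.4, -0.9,  0. ],
       [-0. , -0. , -1. ]]), 'wrist_force': array([0.6, 0.5, 0.4]), 'wrist_torque': array([ 0.,  0., -0.]), 'grip_force': 0.0, 'gripper_width': 1.0004843897869968}
scene [1038.6 -494.8 1296.3] [[0.66, 0.64, -0.39], [0.75, -0.56, 0.35], [0.01, -0.52, -0.85]] 452.6276229803876
scene module0 0.92 [ 439.5 -140.7   46.1] [[226.3 231.6]]
scene module0 0.85 [426.8 181.   47.4] [[298.3 174.5]]
scene module0 0.57 [451.5 283.1  44.3] [[324.5 163.8]]
scene fixture 0.76 [613.1  56.3  24. ] [[309.2 235.4]]
scene switchbox 0.75 [ 502.9 -307.6  100.2] [[193.1 270.6]]
scene toggle 0.64 [ 484.7 -303.5   95.3] [[190.7 266.1]]
scene heatsink 0.85 [432.6  -8.5  35.9] [[257.  208.4]]
scene heatsink 0.47 [ 243.1 -421.4   19.1] [[119.6 245.4]]
scene heatsink 0.19 [ 708.4 -191.6   20.2] [[270.4 306.5]]
s
[... 879 characters left out ...]
8. ] [[363.7 158.2]]
side toggle 0.33 [ 450.7 -276.6   70. ] [[364.1 168.4]]
side heatsink 0.83 [421.3   5.8  30.3] [[303.2 230.2]]
side heatsink 0.57 [ 233.4 -412.8   17.5] [[446.3 197.7]]
side tape 0.63 [ 700.6 -182.4   22.9] [[284.8 152.7]]
side screwdriver 0.5 [ 238.  -407.9   16.8] [[444.1 197.8]]
side screwdriver 0.18 [651.5 360.8  57.8] [[146.3 242.2]]
side cleaner 0.9 [ 638.3 -422.4   84.1] [[351.  116.4]]
side multimeter 0.63 [455.7 455.7  44. ] [[157.5 315.1]]
side mug 0.73 [657.4 362.4  60.7] [[144.4 240.5]]
wrist [ 329.6 -565.4  375.8] [[0.4, -0.87, -0.27], [-0.91, -0.39, -0.12], [-0.0, 0.29, -0.96]] 362.16022273446316
wrist screwdriver 0.64 [ 241.7 -426.    25.2] [[110.1 128.6]]
```

View pics/scene0.png

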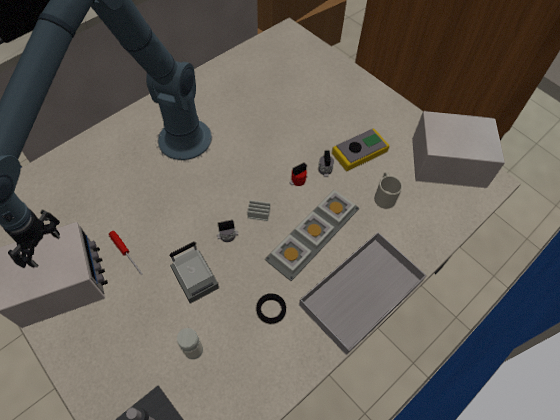

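View pics/side0.png

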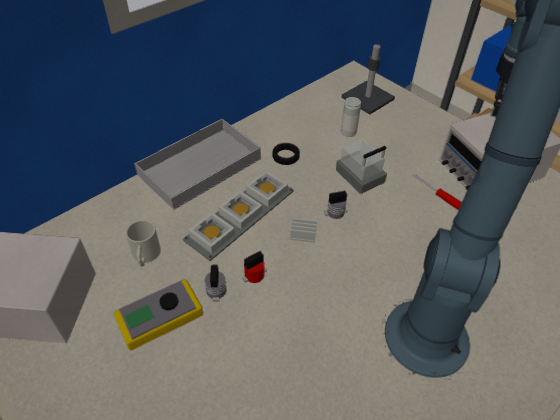

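```bash
python3 - <<'E'
import cv2,numpy as np
a=cv2.imread('pics/scene0.png');b=cv2.imread('pics/side0.png')
z=lambda im,x,y,w,h,k:cv2.resize(im[y:y+h,x:x+w],None,fx=k,fy=k,interpolation=cv2.INTER_CUBIC)
top=np.hstack([z(a,205,205,50,50,6),z(a,280,145,66,50,6)[:, :500]])
bot=z(a,260,185,100,100,3)
bot=np.hstack([bot,z(b,195,245,100,60,4)[:240,:396].copy() if 0 else cv2.resize(z(b,195,245,80,60,5),(396,300))])
cv2.imwrite('pics/c0.png',np.vstack([top[:,:696],bot[:,:696]]))
E
```

```text
(no output)
```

View pics/c0.png

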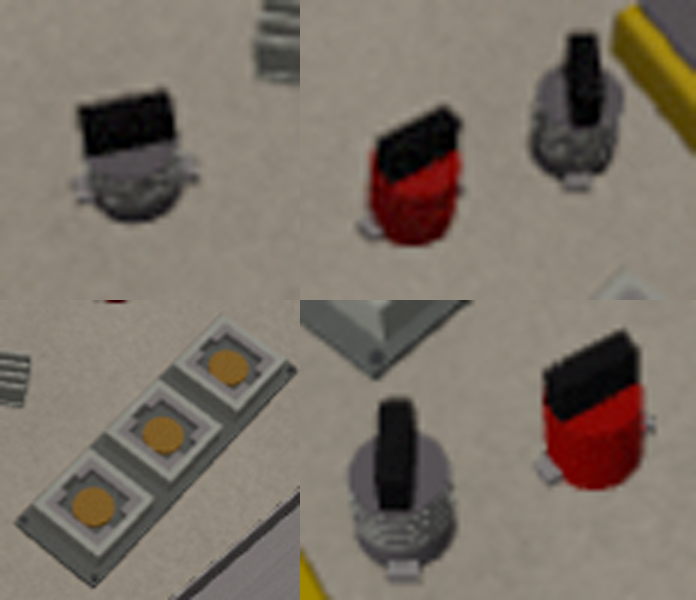

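```bash
cat >> h.py <<'E'
def tool():
    s=status.state();return np.array(s['tcp_pos']),np.array(s['eef_rot']),s
def plan(target,yaw=None):
    """shift in tool axes to target TCP, turn about tool z so tool y axis lies along yaw (mod pi), tilt fix"""
    t,R,s=tool();d=R.T@(np.array(target)-t)
    from scipy.spatial.transform import Rotation as Ro
    if yaw is None: yaw=np.arctan2(R[1,1],R[0,1])
    best=None
    for k in (0,1):
        y=np.array([np.cos(yaw+k*np.pi),np.sin(yaw+k*np.pi),0]);z=np.array([0,0,-1.])
        G=np.c_[np.cross(y,z),y,z];rv=Ro.from_matrix(R.T@G).as_rotvec()
        if best is None or np.linalg.norm(rv)<np.linalg.norm(best): best=rv
    print('tcp',t.round(1),'d_tool',d.round(1),'rot',best.round(4),'j7',round(s['joint_pos'][6],2),'w',round(s['gripper_width'],2),'F',np.round(s['wrist_force'],1),'grip',round(s['grip_force'],1),'t',round(s['time_s'],1))
    return d,best
def orange(p):
    h=cv2.cvtColor(p['image'],cv2.COLOR_RGB2HSV)
    m=((h[...,0]>10)&(h[...,0]<25)&(h[...,1]>120)&(h[...,2]>80)).astype(np.uint8)
    n,l,st,c=cv2.connectedComponentsWithStats(m)
    return [(c[i],st[i,4]) for i in range(1,n) if st[i,4]>40]
E
python3 - <<'E'
from h import *
np.set_printoptions(precision=1,suppress=True)
for n in('scene','side'):
    p=shot(n)
    for c,a in orange(p): print(n,c,a,onz(p,[c],26))
plan([480,60,330],0)
t,R,s=tool();print(R,s['joint_pos'])
E
```

```text
scene [321.4   7.9] 250 [[-214.   933.7   26. ]]
scene [354.3 154. ] 313 [[481.7 407.1  26. ]]
scene [335.8 207. ] 112 [[594.7 196.   26. ]]
scene [313.9 229.5] 123 [[608.4  81.7  26. ]]
scene [290.7 253.5] 142 [[622.1 -32.3  26. ]]
side [266.8 187.3] 107 [[618.3 -32.1  26. ]]
side [240.4 208.4] 132 [[604.1  82.4  26. ]]
side [211.5 231.4] 153 [[590.3 196.9  26. ]]
side [167.4 328.8] 289 [[419.8 454.9  26. ]]
tcp [ 262.6 -594.6  245.3] d_tool [ 463.3 -511.   -84.7] rot [ 0.  -0.  -1.2] j7 -0.05 w 1.0 F [-0.2  1.   0.4] grip 0.0 t 1.9
[[ 0.9  0.4  0. ]
 [ 0.4 -0.9 -0. ]
 [ 0.   0.  -1. ]] [ 1.1  0.4  0.   1.6 -0.   1.2 -0. ]
```

```bash
python3 - <<'E'
from h import *
plan([428,-131,290]); print(tool()[1].round(3))
E
```

```text
tcp [ 262.6 -594.6  245.3] d_tool [ 338.6 -357.3  -44.7] rot [ 0. -0.  0.] j7 -0.05 w 1.0 F [-0.2  1.   0.4] grip 0.0 t 1.9
[[ 0.915  0.404  0.   ]
 [ 0.404 -0.915 -0.   ]
 [ 0.     0.    -1.   ]]
```

{"api": "drive_tool", "payload": {
  "steps": [
    [[0,0,0],[24,-25.5,-3.2],1],
    [[0,0,0],[24,-25.5,-3.2],1],
    [[0,0,0],[24,-25.5,-3.2],1],
    [[0,0,0],[24,-25.5,-3.2],1],
    [[0,0,0],[24,-25.5,-3.2],1],
    [[0,0,0],[24,-25.5,-3.2],1],
    [[0,0,0],[24,-25.5,-3.2],1],
    [[0,0,0],[24,-25.5,-3.2],1],
    [[0,0,0],[24,-25.5,-3.2],1],
    [[0,0,0],[24,-25.5,-3.2],1]
  ]
}}

```text
time_s: 2.73
tcp_pos: [379.4, -262.8, 277.8]
eef_rot: [[0.915, 0.404, 0.001], [0.404, -0.915, -0.001], [0.0, 0.001, -1.0]]
wrist_force: [1.3, -0.4, -0.0]
gripper_width: 0.996
grip_force: 0.0
```

{"api": "drive_tool", "payload": {
  "steps": [
    [[0,0,0],[24,-25.5,-3.2],1],
    [[0,0,0],[24,-25.5,-3.2],1],
    [[0,0,0],[24,-25.5,-3.2],1],
    [[0,0,0],[24,-25.5,-3.2],1],
    [[0,0,0],[0,0,0],1],
    [[0,0,0],[0,0,0],1]
  ]
}}

```text
time_s: 3.23
tcp_pos: [426.7, -130.0, 290.7]
eef_rot: [[0.912, 0.41, 0.001], [0.41, -0.912, -0.001], [0.001, 0.001, -1.0]]
wrist_force: [0.2, -0.2, -0.4]
gripper_width: 1.002
grip_force: 0.0
```

```bash
python3 - <<'E'
from h import *
np.set_printoptions(precision=1,suppress=True)
p=shot('wrist','w1.png'); print(tool()[2]['joint_pos'],tool()[0])
for q in('module0','fixture','heatsink','tape'):
  for b in boxes_of(p,q): print(q,round(b['p'],2),W(p,b['xyz']),proj(p,W(p,b['xyz'])))
for c,a in orange(p): print(c,a,onz(p,[c],26))
E
```

```text
[ 0.6 -0.  -0.3  2.  -0.   1.2 -0.9] [ 425.9 -132.   290.3]
module0 0.82 [ 431.1 -128.4   49.2] [[280.2 170.5]]
module0 0.65 [420.7 170.6  25.3] [[14.1 59.8]]
fixture 0.55 [577.9 -64.   11.1] [[281.5   9.1]]
heatsink 0.58 [424.4  -1.5  32.3] [[167.6 124.5]]
tape 0.37 [ 356.8 -417.3   18.5] [[461.4 310.1]]
```

View pics/w1.png

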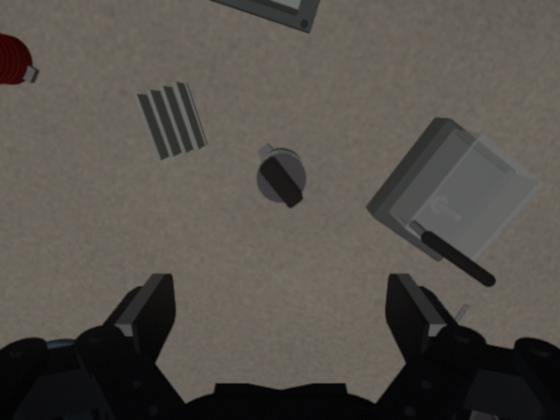

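```bash
cat >> h.py <<'E'
from scipy.optimize import minimize
def hullmask(p,X,S=4):
    q=cv2.convexHull(proj(p,X).astype(np.float32)).reshape(-1,2)
    m=np.zeros((420*S,560*S),np.uint8)
    cv2.fillConvexPoly(m,np.round(((q+.5)*S-.5)*16).astype(np.int32),255,shift=4)
    return cv2.resize(m,(560,420),interpolation=cv2.INTER_AREA)/255.
def barbox(x,y,a,z0,z1,L=50,Wd=18):
    c,s=np.cos(a),np.sin(a)
    return [[x+u*c-v*s,y+u*s+v*c,z] for u in(-L/2,L/2) for v in(-Wd/2,Wd/2) for z in(z0,z1)]
def fitbar(p,xy,z=0,dark=50):
    """fit the black grip bar of a module whose underside is at z; returns x,y,angle"""
    g=p['image'].max(axis=2)
    c=proj(p,[[*xy,z+65]])[0]
    yy,xx=np.mgrid[:420,:560];f=np.linalg.norm(proj(p,[[xy[0],xy[1]+30,z+80]])[0]-proj(p,[[*xy,z+80]])[0])*1.3
    roi=(xx-c[0])**2+(yy-c[1])**2<f*f
    m=(g<dark)&roi
    n,l,st,ce=cv2.connectedComponentsWithStats(m.astype(np.uint8))
    k=1+np.argmax(st[1:,4]);m=(l==k).astype(float)
    best=None
    for a0 in np.arange(0,np.pi,np.pi/8):
        r=minimize(lambda v:np.abs(hullmask(p,barbox(v[0],v[1],v[2]/50,z+50,z+80))-m)[roi].sum(),[*xy,a0*50],method='Nelder-Mead',options=dict(initial_simplex=np.array([*xy,a0*50])+np.array([[0,0,0],[8,0,0],[0,8,0],[0,0,8]]),xatol=.02,fatol=.05))
        if best is None or r.fun<best.fun:best=r
    x=best.x;return x[0],x[1],(x[2]/50)%np.pi,best.fun,m.sum()
E
python3 - <<'E'
from h import *
np.set_printoptions(precision=2,suppress=True)
p=shot('wrist')
for d in(40,55): print(np.array(fitbar(p,[428,-130],0,d)))
print(p['image'][175:180,270:300].max(axis=2))
for n,xs in(('scene',([428,-130],[438,291])),('side',([428,-130],[438,291]))):
    p=shot(n)
    for xy in xs: print(n,np.array(fitbar(p,xy,0,50)))
E
```

```text
[ 424.29 -132.08    1.07  146.89 1032.  ]
[ 424.29 -132.3     1.09   76.76 1128.  ]
[[27 27 25 27 26 26 27 27 26 26 27 25 25 25 25 24 23 25 32 45 55 61 61 62
  62 62 62 62 61 62]
 [26 26 25 27 27 26 27 26 28 25 26 26 25 26 26 24 25 24 25 32 46 56 61 62
  62 62 63 62 62 62]
 [26 28 26 27 27 25 27 25 27 26 26 26 26 26 26 26 24 24 23 26 34 48 58 62
  61 62 62 63 62 62]
 [26 25 26 26 27 26 26 25 27 27 27 25 27 25 26 25 25 24 22 24 26 37 51 61
  63 62 62 62 63 62]
 [27 27 27 26 26 27 26 27 27 26 26 28 26 26 26 27 25 24 23 23 23 29 42 55
  61 62 63 62 62 62]]
scene [ 430.93 -134.21    1.06   40.7   123.  ]
scene [452.21 290.46   2.37  15.82  83.  ]
side [ 424.77 -132.25    1.23   42.07  175.  ]
side [444.65 295.12   2.48  34.96 167.  ]
```

{"api": "drive_tool", "payload": {
  "steps": [
    [[0,0,-0.11],[0,0,15],1],
    [[0,0,-0.11],[0,0,15],1],
    [[0,0,-0.11],[0,0,15],1],
    [[0,0,-0.11],[0,0,15],1],
    [[0,0,-0.11],[0,0,15],1],
    [[0,0,-0.11],[0,0,15],1],
    [[0,0,0],[0,0,0],1],
    [[0,0,0],[0,0,0],1]
  ],
  "squeeze": 60
}}

```text
time_s: 4.3
tcp_pos: [424.9, -132.5, 199.4]
eef_rot: [[0.478, 0.878, -0.002], [0.878, -0.478, 0.001], [-0.0, -0.002, -1.0]]
wrist_force: [0.0, 0.8, 1.0]
gripper_width: 1.0
grip_force: 0.0
```

```bash
python3 - <<'E'
from h import *
np.set_printoptions(precision=2,suppress=True)
p=shot('wrist','w2.png'); print(tool()[2]['joint_pos'],proj(p,[[424,-132,80]]))
f=fitbar(p,[424.3,-132],0,45);print(np.array(f))
plan([f[0],f[1],71],f[2]+np.pi/2)
E
```

```text
[ 0.56  0.06 -0.36  2.1   0.03  0.98 -0.31] [[279.59 207.65]]
[ 424.47 -132.09    1.08  148.83 1721.  ]
tcp [ 425.8 -132.7  200.4] d_tool [ -0.2  -1.5 129.4] rot [-0.   -0.   -0.01] j7 -0.31 w 1.0 F [-0.3  0.1  0. ] grip 0.0 t 4.3
```

View pics/w2.png

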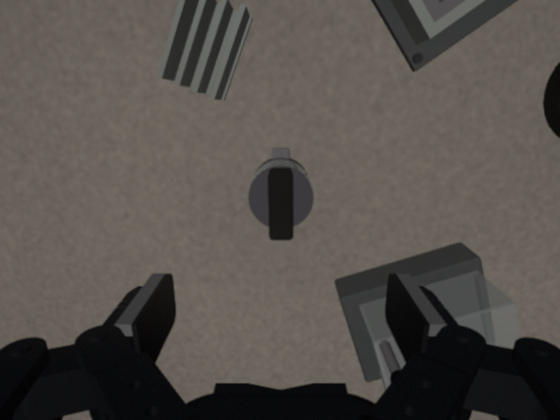

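{"api": "drive_tool", "payload": {
  "steps": [
    [[0,0,0],[0,-0.7,25],0.6],
    [[0,0,0],[0,-0.7,25],0.6],
    [[0,0,0],[0,0,25],0.6],
    [[0,0,0],[0,0,25],0.6],
    [[0,0,0],[0,0,20],0.6],
    [[0,0,0],[0,0,9.5],0.6],
    [[0,0,0],[0,0,0],0.6],
    [[0,0,0],[0,0,0],0.6]
  ]
}}

```text
time_s: 5.02
tcp_pos: [425.4, -131.9, 71.4]
eef_rot: [[0.476, 0.879, 0.001], [0.879, -0.476, -0.0], [0.0, 0.001, -1.0]]
wrist_force: [-0.5, -0.4, 0.7]
gripper_width: 0.597
grip_force: 0.0
```

{"api": "drive_tool", "payload": {
  "steps": [
    [[0,0,0],[0,0,0],0],
    [[0,0,0],[0,0,0],0],
    [[0,0,0],[0,0,0],0],
    [[0,0,0],[0,0,0],0],
    [[0,0,0],[0,0,0],0],
    [[0,0,0],[0,0,0],0]
  ]
}}

```text
time_s: 5.52
tcp_pos: [425.7, -132.0, 72.1]
eef_rot: [[0.475, 0.88, 0.002], [0.88, -0.475, -0.001], [0.0, 0.003, -1.0]]
wrist_force: [-1.3, 0.7, 5.7]
gripper_width: 0.195
grip_force: 59.5
```

{"api": "drive_tool", "payload": {
  "steps": [
    [[0,0,0],[0,0,-15],0],
    [[0,0,0],[0,0,-25],0],
    [[0,0,0],[0,0,-30],0],
    [[0,0,0],[0,0,-30],0],
    [[0,0,0],[30,20.5,-10],0],
    [[0,0,0],[30,20.5,-10],0],
    [[0,0,0],[30,20.5,-10],0],
    [[0,0,0],[30,20.5,-10],0],
    [[0,0,0],[30,20.5,-10],0],
    [[0,0,0],[30,20.5,0],0]
  ]
}}

```text
time_s: 6.35
tcp_pos: [620.5, -31.1, 222.8]
eef_rot: [[0.476, 0.88, 0.004], [0.88, -0.476, -0.001], [0.001, 0.003, -1.0]]
wrist_force: [1.0, -0.2, -1.8]
gripper_width: 0.196
grip_force: 59.1
```

{"api": "drive_tool", "payload": {
  "steps": [
    [[0,0,-0.121],[0,0,0],0],
    [[0,0,-0.121],[0,0,0],0],
    [[0,0,-0.121],[0,0,0],0],
    [[0,0,-0.121],[0,0,0],0],
    [[0,0,-0.121],[0,0,0],0],
    [[0,0,-0.121],[0,0,0],0],
    [[0,0,-0.121],[0,0,0],0],
    [[0,0,-0.121],[0,0,0],0],
    [[0,0,-0.121],[0,0,0],0]
  ]
}}

```text
time_s: 7.1
tcp_pos: [617.4, -32.0, 219.9]
eef_rot: [[-0.564, 0.825, -0.002], [0.825, 0.564, -0.0], [0.001, -0.002, -1.0]]
wrist_force: [-0.2, -0.5, -2.3]
gripper_width: 0.194
grip_force: 59.3
```

{"api": "drive_tool", "payload": {
  "steps": [
    [[0,0,-0.121],[0,0,0],0],
    [[0,0,-0.121],[0,0,0],0],
    [[0,0,-0.121],[0,0,0],0],
    [[0,0,-0.121],[0,0,0],0],
    [[0,0,-0.121],[0,0,0],0],
    [[0,0,-0.121],[0,0,0],0],
    [[0,0,-0.121],[0,0,0],0],
    [[0,0,-0.121],[0,0,0],0],
    [[0,0,-0.121],[0,0,0],0],
    [[0,0,0],[0,0,0],0]
  ]
}}

```text
time_s: 7.93
tcp_pos: [617.4, -32.2, 219.7]
eef_rot: [[-0.994, -0.113, -0.002], [-0.113, 0.994, 0.0], [0.002, 0.0, -1.0]]
wrist_force: [0.6, -0.9, -2.5]
gripper_width: 0.195
grip_force: 59.3
```

```bash
python3 - <<'E'
from h import *
np.set_printoptions(precision=2,suppress=True)
p=shot('wrist','w3.png'); t,R,s=tool();print(s['joint_pos'],R)
for c,a in orange(p): print(c,a,onz(p,[c],26))
plan([620,-32,210],0.12+np.pi/2)
E
```

```text
[ 0.62  0.47 -0.82  1.67  0.37  1.16  1.39] [[-0.99 -0.11 -0.  ]
 [-0.11  0.99  0.  ]
 [ 0.    0.   -1.  ]]
[283.51 176.77] 694 [[607.66 -30.3   26.  ]]
[406.73 186.01] 1738 [[603.16  83.46  26.  ]]
[529.55 185.74] 1597 [[589.28 199.08  26.  ]]
tcp [617.5 -32.1 219.8] d_tool [-2.5 -0.1  9.8] rot [ 0.   -0.   -0.01] j7 1.39 w 0.2 F [-0.3 -0.3 -2.3] grip 59.3 t 8.0
```

View pics/w3.png

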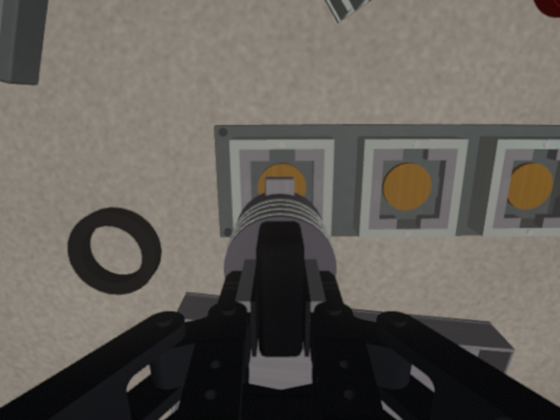

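```bash
python3 - <<'E'
from h import *
np.set_printoptions(precision=2,suppress=True)
im=cv2.imread('pics/w3.png');g=im.max(axis=2)
print(g[185,340:480:1]); print(g[125:250,430])
p=shot('wrist')
print(np.array(fitbar(p,[617,-32],148,45)), tool()[0])
m=(g>105).astype(np.uint8)
n,l,st,c=cv2.connectedComponentsWithStats(m)
for i in range(1,n):
    if st[i,4]>300:
        pts=np.argwhere(l==i)[:,::-1].astype(np.float32); w=onz(p,pts,38)[:,:2].astype(np.float32)
        print(st[i],cv2.minAreaRect(w))
E
```

```text
[ 82  83  82  83  82  83  83  82  83  84  83  83  83  83  81  74  68  69
  68  67  68  81 117 136 140 139 139 139 139 139 136 124 115 111 112 113
 113 113 113 112 109  94  73  78 107 118 119 119 119 119 120 121 119 119
 120 120 120 119 121 123 123 123 121 118 118 118 119 119 120 121 121 121
 122 121 120 119 120 121 120 121 122 123 121 119 120 119 121 122 122 119
 114  98  84  83  83  83  83  81  75  64  58  56  66  93 108 110 111 112
 112 113 112 110 115 127 138 140 140 140 141 140 140 133 112  87  81  81
  81  82  81  81  81  80  76  70  66  66  66  66  67  66]
[ 81  85  86  86  86  85  85  85  86  86  84  72  67  84 124 140 140 140
 140 139 140 140 139 129 114 109 109 109 109 110 110 110 109 110 107  95
  85  83  83  83  83  83  82  83  83  83  83  83  83  83  86  93  97 103
 107 110 111 115 116 114 114 114 114 111 108 107 102  97  89  84  83  82
  83  82  83  82  83  83  82  83  82  83  82  82  81  81  81  81  80  73
  62  58  64  86 104 110 110 109 110 110 109 109 111 118 130 138 138 139
 139 139 138 138 139 140 139 138 141 141 143 143 142 142 143 142 141]
[  631.84   -30.81     1.68  6969.04 14535.  ] [617.63 -32.04 219.99]
[     0      0    560    407 106781] ((590.8081665039062, -131.07083129882812), (287.5405578613281, 659.8742065429688), 35.237266540527344)
[  229   139   331   267 36007] ((640.9168701171875, 138.1743621826172), (451.938232421875, 225.72787475585938), 68.29033660888672)
[ 258  164   48   32 1005] ((607.7239990234375, -31.68708610534668), (26.91986083984375, 41.75018310546875), 3.549638032913208)
[ 384  164   47   46 1704] ((602.3508911132812, 79.60111236572266), (40.92863845825195, 41.71977996826172), 6.508706569671631)
[  91  227   51   47 1839] ((692.2847290039062, -179.24298095703125), (46.66132354736328, 46.69368362426758), 6.3887715339660645)
[ 250  352   61   36 1700] ((809.8167724609375, -10.6961669921875), (44.233673095703125, 63.606929779052734), 4.693258285522461)
```

```bash
cat >> h.py <<'E'
def edge(p,c,a,dirn,offs,r0=28,r1=44,lev=125,z=38):
    """first upward crossing of lev going out from c along dirn(0:x+,1:y+,2:x-,3:y-) of frame at yaw a"""
    g=cv2.GaussianBlur(p['image'].max(axis=2),(3,3),0).astype(np.float32)
    d=a+dirn*np.pi/2;e=np.array([np.cos(d),np.sin(d)]);n=np.array([-e[1],e[0]]);r=np.arange(r0,r1,.2);out=[]
    for o in offs:
        q=np.array(c)[None]+r[:,None]*e+o*n
        uv=proj(p,np.c_[q,np.full(len(q),z)]).astype(np.float32)
        v=cv2.remap(g,uv[:,0].reshape(1,-1),uv[:,1].reshape(1,-1),cv2.INTER_LINEAR)[0]
        k=np.argmax(v>lev)
        if 0<k: out.append((o,r[k]))
    return np.array(out)
def socket(p,c,a,dirs=(0,1,2,3),it=3):
    """refine centre, yaw of a socket rim from the inner edge of its white frame"""
    c=np.array(c,float);o=np.arange(-26,27,2.)
    for _ in range(it):
        r={};sl=[]
        for k in range(4):
            if k not in dirs: continue
            E=edge(p,c,a,k,o)
            if len(E)<8: continue
            f=E
            for _i in range(3):
                co=np.polyfit(f[:,0],f[:,1],1);res=np.abs(np.polyval(co,f[:,0])-f[:,1]);g2=f[res<=max(.6,np.median(res)*2)]
                if len(g2)<8: break
                f=g2
            r[k]=(co[1],len(f),co[0]);sl.append(-co[0]) 
        ex=np.array([np.cos(a),np.sin(a)]);ey=np.array([-ex[1],ex[0]])
        dx=(r[0][0]-r[2][0])/2 if 0 in r and 2 in r else 0
        dy=(r[1][0]-r[3][0])/2 if 1 in r and 3 in r else 0
        c=c+dx*ex+dy*ey;a=a+(-np.median(sl) if 0 else np.median(sl))
    return c,a,{k:np.round(v,2) for k,v in r.items()}
E
python3 - <<'E'
from h import *
p=shot('wrist')
print(socket(p,[604,82],.12)); print(socket(p,[604,82],.09))
print(socket(p,[590,197],.12))
E
```

```text
(array([603.91741604,  83.94110916]), np.float64(0.12008284248250117), {0: array([37.13, 27.  ,  0.  ]), 1: array([36.85, 27.  ,  0.  ]), 2: array([37.14, 26.  , -0.  ]), 3: array([36.88, 27.  ,  0.  ])})
(array([603.91880303,  83.94344171]), np.float64(0.1198534798534796), {0: array([37.14, 27.  ,  0.  ]), 1: array([36.85, 27.  ,  0.  ]), 2: array([37.13, 26.  , -0.  ]), 3: array([36.87, 27.  ,  0.  ])})
(array([590.19324494, 197.02332452]), np.float64(0.11932844932844922), {0: array([37.16, 26.  ,  0.  ]), 2: array([ 3.721e+01,  2.000e+01, -2.000e-02]), 3: array([34.87, 27.  ,  0.  ])})
```

{"api": "drive_tool", "payload": {
  "steps": [
    [[0,0,-0.007],[0.2,1.8,15],0],
    [[0,0,0],[0,0,25],0],
    [[0,0,0],[0,0,25],0],
    [[0,0,0],[0,0,20],0],
    [[0,0,0],[0,0,9],0],
    [[0,0,0],[0,0,0],0],
    [[0,0,0],[0,0,0],0]
  ]
}}

```text
time_s: 8.67
tcp_pos: [617.6, -29.6, 126.1]
eef_rot: [[-0.993, -0.119, -0.001], [-0.119, 0.993, 0.0], [0.001, 0.0, -1.0]]
wrist_force: [-0.0, -0.3, -2.4]
gripper_width: 0.199
grip_force: 59.2
```

```bash
python3 - <<'E'
from h import *
p=shot('wrist'); plan([617,-30.3,97.5],.12+np.pi/2)
im=p['image'][:,:,::-1]
u=proj(p,[[617.7-60,-30.2-7,38]])[0];print(u, proj(p,[[617.7,-30.2,38]]))
x,y=int(u[0])-100,max(0,int(u[1])-20)
cv2.imwrite('pics/w4.png',cv2.resize(im[y:y+150,x:x+200],None,fx=4,fy=4,interpolation=cv2.INTER_CUBIC));print(x,y)
print(socket(p,[617.7,-30.2],.12,(0,1,2,3),1))
print(socket(p,[604,84],.12))
E
```

```text
tcp [618.6 -29.5 127.4] d_tool [ 1.8 -0.6 29.9] rot [ 0.0001  0.0017 -0.0007] j7 1.33 w 0.19 F [ 0.2 -0.9 -2.5] grip 59.2 t 8.7
[279.8850287  127.03767102] [[279.53723108 223.95015717]]
179 107
(array([617.78371942, -30.89430983]), np.float64(0.12073260073260074), {1: array([36.17, 25.  , -0.  ]), 2: array([36.97, 27.  ,  0.  ]), 3: array([37.57, 27.  , -0.  ])})
(array([604.16847101,  84.22920805]), np.float64(0.11807692307692287), {0: array([37.15, 25.  ,  0.  ]), 1: array([ 3.704e+01,  2.700e+01, -1.000e-02]), 2: array([37.21, 27.  ,  0.  ]), 3: array([37.04, 27.  ,  0.  ])})
```

View pics/w4.png

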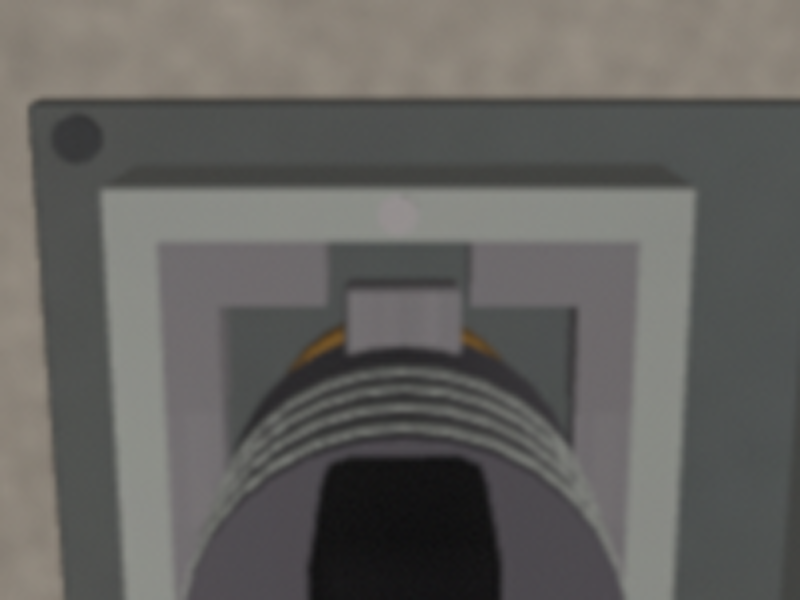

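```bash
python3 - <<'E'
from h import *
p=shot('wrist'); t,R,s=tool()
print(p['intrinsics'][0][2],t)
zt=t[2]-71.6
lug=onz(p,[[179+404.5/4,107+284/4]],zt+8)[0]; sl=onz(p,[[179+399.5/4,107+243/4]],38)[0]
a=.12;e=np.array([np.cos(a),np.sin(a)]);n=np.array([-e[1],e[0]])
c=lug[:2]+34*e; s=sl[:2]+36.5*e
print(lug,sl,'module',c,'socket',s,'fix by fixture x,y:',(s-c)@e,(s-c)@n)
s2=np.array([617.7,-30.5]);print((s2-c)@e,(s2-c)@n)
T=[shot('wrist') and tool()[0] for _ in range(6)];print(np.array(T).round(1),np.mean(T,0))
E
```

```text
280.06067012330607 [619.19588236 -29.47715003 128.12169984]
[584.19559595 -33.91129874  64.52169984] [583.38848759 -34.74517387  38.        ] module [617.95108957 -29.84108369] socket [619.6260028 -30.3756783] fix by fixture x,y: 1.5988708168114505 -0.7312577055379266
-0.3281642161824491 -0.6241193151745978
[[619.4 -29.5 128.4]
 [619.3 -29.6 128.4]
 [619.1 -29.7 128.3]
 [618.9 -29.8 128. ]
 [618.6 -29.9 127.7]
 [618.4 -29.9 127.4]] [618.92005262 -29.75685745 128.06066608]
```

{"api": "drive_tool", "payload": {
  "steps": [
    [[0,0,0],[0,-0.65,6],0],
    [[0,0,0],[0,0,4],0],
    [[0,0,0],[0,0,4],0],
    [[0,0,0],[0,0,2],0],
    [[0,0,0],[0,0,2],0],
    [[0,0,0],[0,0,0],0]
  ]
}}

```text
time_s: 9.57
tcp_pos: [617.4, -30.5, 107.7]
eef_rot: [[-0.993, -0.119, -0.001], [-0.119, 0.993, 0.0], [0.001, 0.0, -1.0]]
wrist_force: [-0.0, 0.7, -3.3]
gripper_width: 0.198
grip_force: 59.3
```

{"api": "drive_tool", "payload": {
  "steps": [
    [[0,0,0],[0,0,2],0],
    [[0,0,0],[0,0,2],0],
    [[0,0,0],[0,0,0],0]
  ]
}}

```text
time_s: 9.82
tcp_pos: [617.7, -30.6, 104.2]
eef_rot: [[-0.993, -0.119, -0.001], [-0.119, 0.993, 0.0], [0.001, 0.0, -1.0]]
wrist_force: [-0.6, 0.0, -3.0]
gripper_width: 0.202
grip_force: 59.3
```

{"api": "drive_tool", "payload": {
  "steps": [
    [[0,0,0],[0,0,2],0],
    [[0,0,0],[0,0,2],0],
    [[0,0,0],[0,0,0],0]
  ]
}}

```text
time_s: 10.07
tcp_pos: [617.6, -30.6, 100.1]
eef_rot: [[-0.993, -0.119, -0.001], [-0.119, 0.993, 0.0], [0.001, 0.0, -1.0]]
wrist_force: [0.2, -0.0, -2.1]
gripper_width: 0.196
grip_force: 59.3
```

{"api": "drive_tool", "payload": {
  "steps": [
    [[0,0,0],[0,0,3],0],
    [[0,0,0],[0,0,3],0],
    [[0,0,0],[0,0,3],0],
    [[0,0,0],[0,0,2],0],
    [[0,0,0],[0,0,0],0],
    [[0,0,0],[0,0,0],0]
  ]
}}

```text
time_s: 10.57
tcp_pos: [618.5, -30.5, 90.7]
eef_rot: [[-0.993, -0.119, 0.001], [-0.119, 0.993, -0.0], [-0.001, -0.001, -1.0]]
wrist_force: [-1.5, -0.6, 6.6]
gripper_width: 0.198
grip_force: 60.5
```

{"api": "drive_tool", "payload": {
  "steps": [
    [[0,0,0],[0,0,1.5],0],
    [[0,0,0],[0,0,0.5],0],
    [[0,0,0],[0,0,0],0]
  ]
}}

```text
time_s: 10.82
tcp_pos: [618.5, -30.5, 88.8]
eef_rot: [[-0.993, -0.119, 0.001], [-0.119, 0.993, -0.001], [-0.001, -0.001, -1.0]]
wrist_force: [-2.0, 0.1, 7.7]
gripper_width: 0.2
grip_force: 60.6
```

{"api": "drive_tool", "payload": {
  "steps": [
    [[0,0,0.06],[0,0,0],0],
    [[0,0,0.1],[0,0,0],0],
    [[0,0,0.1],[0,0,0],0],
    [[0,0,0.1],[0,0,0],0],
    [[0,0,0.1],[0,0,0],0]
  ]
}}

```text
time_s: 11.23
tcp_pos: [619.2, -30.2, 89.3]
eef_rot: [[-0.941, 0.338, 0.003], [0.338, 0.941, -0.0], [-0.003, 0.001, -1.0]]
wrist_force: [-2.1, -0.2, 6.9]
gripper_width: 0.196
grip_force: 60.6
```

{"api": "drive_tool", "payload": {
  "steps": [
    [[0,0,0.111],[0,0,0],0],
    [[0,0,0.111],[0,0,0],0],
    [[0,0,0.111],[0,0,0],0],
    [[0,0,0.111],[0,0,0],0],
    [[0,0,0.111],[0,0,0],0],
    [[0,0,0.111],[0,0,0],0],
    [[0,0,0.111],[0,0,0],0],
    [[0,0,0.111],[0,0,0],0],
    [[0,0,0.111],[0,0,0],0],
    [[0,0,0.111],[0,0,0],0]
  ]
}}

```text
time_s: 12.07
tcp_pos: [620.1, -30.4, 89.7]
eef_rot: [[-0.115, 0.993, 0.005], [0.993, 0.115, -0.001], [-0.001, 0.005, -1.0]]
wrist_force: [-2.9, 0.7, 7.4]
gripper_width: 0.196
grip_force: 60.7
```

```bash
python3 - <<'E'
from h import *
d,r=plan([617.7,-30.5,93],.12);t,R,s=tool();print(s['wrist_torque'],s['joint_pos'],R)
E
```

```text
tcp [620.1 -30.4  89.7] d_tool [ 0.2 -2.4 -3.3] rot [ 0.0045  0.0011 -0.0046] j7 -0.1 w 0.2 F [-2.9  0.7  7.4] grip 60.7 t 12.1
[0.09670742 1.10439082 0.30130839] [ 0.3009294   0.536662   -0.40153725  1.76925888  0.26240398  0.88378705
 -0.10135383] [[-1.15150712e-01  9.93337239e-01  4.63059401e-03]
 [ 9.93347471e-01  1.15154350e-01 -5.26126194e-04]
 [-1.05585379e-03  4.53920505e-03 -9.99989140e-01]]
```

{"api": "drive_tool", "payload": {
  "steps": [
    [[0,0,0],[0,0,-2],0],
    [[0,0,0],[0,0,-2],0],
    [[0,0,0],[0,0,0],0.5],
    [[0,0,0],[0,0,0],0.5],
    [[0,0,0],[0,0,0],0.5],
    [[0,0,0],[0,0,0],0.5],
    [[0,0,0],[0,0,0],0.5]
  ]
}}

```text
time_s: 12.65
tcp_pos: [617.5, -30.5, 91.0]
eef_rot: [[-0.12, 0.993, -0.001], [0.993, 0.12, 0.0], [0.0, -0.001, -1.0]]
wrist_force: [-0.1, -0.5, 0.3]
gripper_width: 0.497
grip_force: 0.0
```

{"api": "drive_tool", "payload": {
  "steps": [
    [[0,0,0],[0,0,-10],0.6],
    [[0,0,0],[0,0,-25],0.6],
    [[0,0,0],[0,0,-25],0.6],
    [[0,0,0],[0,0,-30],0.6],
    [[0,0,0],[0,0,-30],0.6],
    [[0,0,0],[0,0,0],0.6],
    [[0,0,0],[0,0,0],0.6]
  ]
}}

```text
time_s: 13.23
tcp_pos: [620.0, -30.3, 215.3]
eef_rot: [[-0.12, 0.993, 0.007], [0.993, 0.12, -0.0], [-0.001, 0.007, -1.0]]
wrist_force: [0.0, -0.4, -0.1]
gripper_width: 0.599
grip_force: 0.0
```

```bash
python3 - <<'E'
from h import *
np.set_printoptions(precision=3,suppress=True)
p=shot('wrist','w5.png');plan([440,292,260],.83)
for z in(15,22,26): print(z,np.array(fitbar(p,[617.7,-30.5],z,50)))
print(socket(p,[617.7,-30.5],.12)[:2]);print(socket(p,[604,84],.12))
for n in('scene','side'):
    q=shot(n)
    for b in boxes_of(q,'module0'): print(n,round(b['p'],2),W(q,b['xyz']))
E
```

```text
tcp [618.4 -30.5 213. ] d_tool [ 341.5 -138.4  -47.5] rot [ 0.002  0.001 -0.71 ] j7 -0.04 w 0.6 F [-0.6 -0.3 -0. ] grip 0.0 t 13.3
15 [ 618.915  -33.101    1.698   60.    1796.   ]
22 [ 618.707  -31.698    1.7    155.471 1796.   ]
26 [ 618.645  -30.929    1.701  217.635 1796.   ]
(array([nan, nan]), np.float64(nan))
(array([603.53 ,  83.945]), np.float64(0.1326606026351329), {0: array([38.76, 10.  , -0.  ]), 2: array([38.61, 14.  ,  0.03])})
scene 0.83 [452.835 282.946  44.609]
scene 0.57 [632.509 -41.37   66.76 ]
side 0.78 [426.91  302.458  52.106]
side 0.7 [609.61  -20.815  74.137]
side 0.56 [406.363 200.578  47.613]
  return _methods._mean(a, axis=axis, dtype=dtype,
  ret = ret.dtype.type(ret / rcount)
```

View pics/w5.png

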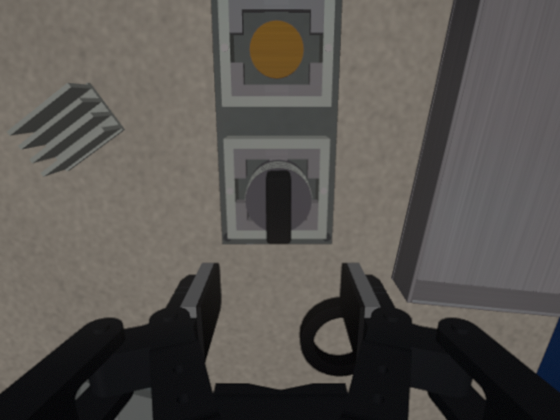

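{"api": "drive_tool", "payload": {
  "steps": [
    [[0,0,0],[34.1,-13.8,0],1],
    [[0,0,0],[34.1,-13.8,0],1],
    [[0,0,0],[34.1,-13.8,0],1],
    [[0,0,0],[34.1,-13.8,0],1],
    [[0,0,0],[34.1,-13.8,0],1],
    [[0,0,0],[34.1,-13.8,0],1],
    [[0,0,0],[34.1,-13.8,0],1],
    [[0,0,0],[34.1,-13.8,0],1],
    [[0,0,0],[34.1,-13.8,0],1],
    [[0,0,0],[34.1,-13.8,0],1]
  ]
}}

```text
time_s: 14.32
tcp_pos: [438.4, 292.3, 210.6]
eef_rot: [[-0.12, 0.993, -0.002], [0.993, 0.12, -0.001], [-0.001, -0.002, -1.0]]
wrist_force: [-0.3, -0.9, 0.3]
gripper_width: 1.002
grip_force: 0.0
```

{"api": "drive_tool", "payload": {
  "steps": [
    [[0,0,-0.118],[0,0,0],1],
    [[0,0,-0.118],[0,0,0],1],
    [[0,0,-0.118],[0,0,0],1],
    [[0,0,-0.118],[0,0,0],1],
    [[0,0,-0.118],[0,0,0],1],
    [[0,0,-0.118],[0,0,0],1],
    [[0,0,0],[0,0,0],1],
    [[0,0,0],[0,0,0],1]
  ]
}}

```text
time_s: 14.98
tcp_pos: [439.6, 291.1, 210.7]
eef_rot: [[-0.735, 0.679, -0.002], [0.679, 0.735, -0.001], [0.001, -0.002, -1.0]]
wrist_force: [-0.0, -0.4, -0.0]
gripper_width: 0.996
grip_force: 0.0
```

```bash
python3 - <<'E'
from h import *
np.set_printoptions(precision=3,suppress=True)
p=shot('wrist','w6.png');print(tool()[2]['joint_pos'])
for z in(-7,0,4): print(z,np.array(f:=fitbar(p,[440,292],z,50)))
f=fitbar(p,[440,292],0,50);plan([f[0],f[1],71],f[2]-np.pi/2)
for b in boxes_of(p,'module0'): print(W(p,b['xyz']))
E
```

```text
[ 0.004  0.272 -0.754  1.895  0.212  1.057 -0.012]
-7 [ 444.883  294.714    2.447   81.035 1579.   ]
0 [ 443.802  295.479    2.454  148.008 1579.   ]
4 [ 443.232  295.807    2.446  197.945 1579.   ]
tcp [439.7 291.1 210.9] d_tool [ -0.2   6.2 139.9] rot [-0.001 -0.001 -0.058] j7 -0.01 w 0.99 F [-0.1 -0.5 -0.7] grip 0.0 t 15.0
[443.786 300.236  52.797]
[411.974 208.775  51.585]
```

View pics/w6.png

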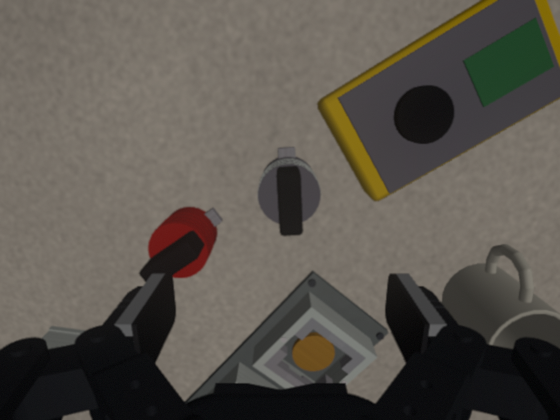

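{"api": "drive_tool", "payload": {
  "steps": [
    [[0,0,0],[-0.2,6.2,20],0.6],
    [[0,0,-0.058],[0,0,25],0.6],
    [[0,0,0],[0,0,25],0.6],
    [[0,0,0],[0,0,25],0.6],
    [[0,0,0],[0,0,20],0.6],
    [[0,0,0],[0,0,15],0.6],
    [[0,0,0],[0,0,9],0.6],
    [[0,0,0],[0,0,0],0.6],
    [[0,0,0],[0,0,0],0.6]
  ]
}}

```text
time_s: 15.83
tcp_pos: [444.4, 296.0, 72.6]
eef_rot: [[-0.774, 0.633, -0.0], [0.633, 0.774, -0.0], [0.0, -0.0, -1.0]]
wrist_force: [0.6, 0.4, -0.9]
gripper_width: 0.602
grip_force: 0.0
```

{"api": "drive_tool", "payload": {
  "steps": [
    [[0,0,0],[0,0,0],0],
    [[0,0,0],[0,0,0],0],
    [[0,0,0],[0,0,0],0],
    [[0,0,0],[0,0,0],0],
    [[0,0,0],[0,0,0],0],
    [[0,0,0],[0,0,0],0]
  ]
}}

```text
time_s: 16.33
tcp_pos: [445.2, 296.4, 73.9]
eef_rot: [[-0.774, 0.633, 0.002], [0.633, 0.774, 0.001], [-0.001, 0.002, -1.0]]
wrist_force: [-1.0, -1.4, 5.8]
gripper_width: 0.193
grip_force: 60.4
```

{"api": "drive_tool", "payload": {
  "steps": [
    [[0,0,0],[0,0,-15],0],
    [[0,0,0],[0,0,-25],0],
    [[0,0,0],[0,0,-30],0],
    [[0,0,-0.115],[0,0,-30],0],
    [[0,0,-0.115],[0,0,-30],0],
    [[0,0,-0.115],[0,0,-20],0],
    [[0,0,-0.115],[0,0,0],0],
    [[0,0,-0.115],[0,0,0],0],
    [[0,0,-0.115],[0,0,0],0],
    [[0,0,-0.115],[0,0,0],0]
  ]
}}

```text
time_s: 17.17
tcp_pos: [444.0, 295.3, 222.1]
eef_rot: [[-0.992, -0.125, -0.0], [-0.125, 0.992, -0.001], [0.0, -0.001, -1.0]]
wrist_force: [0.4, 0.8, -2.6]
gripper_width: 0.195
grip_force: 59.5
```

{"api": "drive_tool", "payload": {
  "steps": [
    [[0,0,0],[-26.5,-23,0],0],
    [[0,0,0],[-26.5,-23,0],0],
    [[0,0,0],[-26.5,-23,0],0],
    [[0,0,0],[-26.5,-23,0],0],
    [[0,0,0],[-26.5,-23,0],0],
    [[0,0,0],[0,0,0],0],
    [[0,0,0],[0,0,0],0]
  ]
}}

```text
time_s: 17.75
tcp_pos: [591.7, 193.5, 221.0]
eef_rot: [[-0.994, -0.113, -0.001], [-0.113, 0.994, -0.001], [0.002, -0.001, -1.0]]
wrist_force: [-1.5, 0.7, -1.8]
gripper_width: 0.194
grip_force: 59.5
```

```bash
python3 - <<'E'
from h import *
np.set_printoptions(precision=3,suppress=True)
p=shot('wrist')
print(socket(p,[604,84],.12))
for _ in range(4): shot('wrist');plan([590.35,197.45,123],.12+np.pi/2)
E
```

```text
(array([604.026,  82.515]), np.float64(0.12082417582417553), {0: array([37.02, 27.  , -0.  ]), 1: array([36.76, 27.  ,  0.  ]), 2: array([37.01, 27.  ,  0.  ]), 3: array([36.79, 27.  , -0.01])})
tcp [588.6 198.  221.7] d_tool [-1.9 -0.8 98.7] rot [ 0.001 -0.002  0.   ] j7 1.03 w 0.2 F [-0.9  1.1 -1.6] grip 59.5 t 17.9
tcp [588.1 198.9 222.1] d_tool [-2.2 -1.8 99.1] rot [ 0.001 -0.002  0.003] j7 1.03 w 0.2 F [-0.6  0.5 -2.6] grip 59.5 t 17.9
tcp [588.  199.3 222.3] d_tool [-2.2 -2.2 99.3] rot [ 0.001 -0.001  0.003] j7 1.03 w 0.2 F [ 0.1 -0.1 -1.8] grip 59.5 t 17.9
tcp [588.1 199.4 222.5] d_tool [-2.  -2.2 99.5] rot [ 0.    -0.001  0.004] j7 1.03 w 0.19 F [-0.3 -0.3 -3.6] grip 59.5 t 18.0
```

{"api": "drive_tool", "payload": {
  "steps": [
    [[0,0,0],[0,0,25],0],
    [[0,0,0],[0,0,25],0],
    [[0,0,0],[0,0,25],0],
    [[0,0,0],[0,0,18],0],
    [[0,0,0],[0,0,0],0],
    [[0,0,0],[0,0,0],0],
    [[0,0,0],[0,0,0],0],
    [[0,0,0],[0,0,0],0]
  ]
}}

```text
time_s: 18.67
tcp_pos: [590.9, 198.9, 131.9]
eef_rot: [[-0.993, -0.121, 0.004], [-0.121, 0.993, 0.001], [-0.004, 0.001, -1.0]]
wrist_force: [0.4, -0.4, -2.7]
gripper_width: 0.192
grip_force: 59.4
```

```bash
python3 - <<'E'
from h import *
np.set_printoptions(precision=3,suppress=True)
for i in range(3):
    p=shot('wrist');plan([590.35,197.45,123],.12+np.pi/2)
    print(socket(p,[590,198],.12,(0,1,2,3),1)); print(socket(p,[604,84],.12))
im=p['image'][:,:,::-1]
u=proj(p,[[590.1-60,198.1-7,38]])[0]
x,y=int(u[0])-100,max(0,int(u[1])-20);print(x,y)
cv2.imwrite('pics/w7.png',cv2.resize(im[y:y+150,x:x+200],None,fx=4,fy=4,interpolation=cv2.INTER_CUBIC))
E
```

```text
tcp [591.  198.7 131.8] d_tool [ 0.8 -1.1  8.8] rot [0.001 0.004 0.001] j7 0.96 w 0.19 F [-0.5 -0.3 -2.2] grip 59.4 t 18.7
(array([590.076, 197.366]), np.float64(0.12100000000000091), {1: array([36.41, 24.  , -0.  ]), 2: array([36.79, 27.  , -0.  ]), 3: array([37.69, 27.  , -0.  ])})
(array([604.375,  82.087]), np.float64(0.11801587301587278), {0: array([37.13, 25.  , -0.01]), 1: array([37.03, 27.  ,  0.  ]), 2: array([37.23, 27.  ,  0.  ]), 3: array([36.99, 27.  ,  0.  ])})
tcp [590.9 198.5 131.6] d_tool [ 0.7 -0.9  8.6] rot [0.001 0.004 0.001] j7 0.96 w 0.2 F [-0.2  0.4 -2.5] grip 59.4 t 18.8
(array([590.074, 197.383]), np.float64(0.12330769230769252), {1: array([36.44, 25.  , -0.  ]), 2: array([36.79, 27.  , -0.  ]), 3: array([37.68, 27.  , -0.  ])})
(array([604.345,  82.083]), np.float64(0.11871794871794851), {0: array([37.14, 25.  , -0.  ]), 1: array([37.04, 27.  ,  0.  ]), 2: array([37.21, 27.  ,  0.  ]), 3: array([36.99, 27.  ,  0.  ])})
tcp [590.7 198.2 131.3] d_tool [ 0.5 -0.7  8.3] rot [0.    0.003 0.   ] j7 0.96 w 0.19 F [ 0.5  0.2 -2.6] grip 59.4 t 18.8
(array([590.073, 197.396]), np.float64(0.1245177045177046), {1: array([36.44, 25.  , -0.  ]), 2: array([36.84, 27.  , -0.  ]), 3: array([37.66, 26.  , -0.01])})
(array([604.343,  82.068]), np.float64(0.11890109890109872), {0: array([37.24, 27.  , -0.  ]), 1: array([37.03, 27.  ,  0.  ]), 2: array([37.24, 27.  ,  0.  ]), 3: array([37.01, 27.  , -0.  ])})
180 104
```

View pics/w7.png

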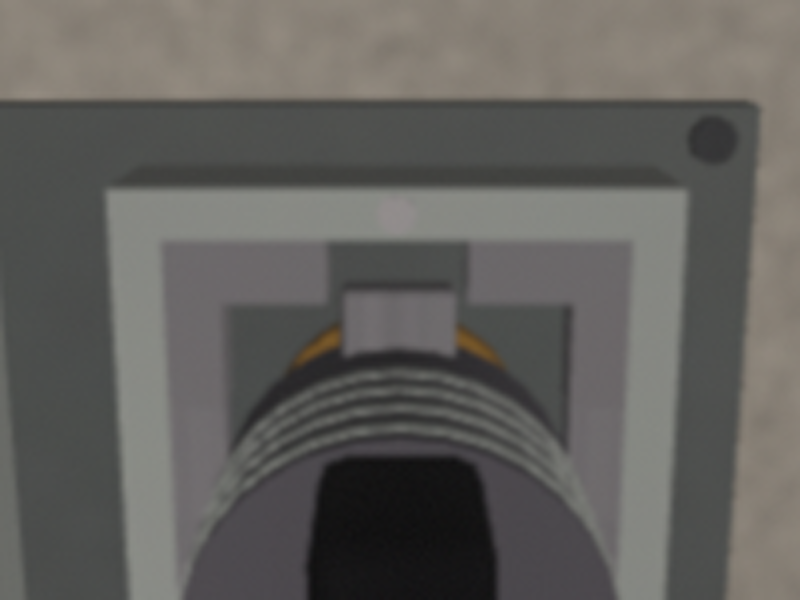

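{"api": "drive_tool", "payload": {
  "steps": [
    [[0,0,0],[0,-0.35,6],0],
    [[0,0,0],[0,0,6],0],
    [[0,0,0],[0,0,4],0],
    [[0,0,0],[0,0,3],0],
    [[0,0,0],[0,0,3],0],
    [[0,0,0],[0,0,0],0]
  ]
}}

```text
time_s: 19.32
tcp_pos: [589.2, 197.0, 106.4]
eef_rot: [[-0.993, -0.12, -0.002], [-0.12, 0.993, -0.0], [0.002, -0.0, -1.0]]
wrist_force: [-0.6, 0.3, -1.7]
gripper_width: 0.196
grip_force: 59.5
```

{"api": "drive_tool", "payload": {
  "steps": [
    [[0,0,0],[0,0,2],0],
    [[0,0,0],[0,0,2],0],
    [[0,0,0],[0,0,0],0]
  ]
}}

```text
time_s: 19.57
tcp_pos: [589.9, 197.4, 103.5]
eef_rot: [[-0.993, -0.12, 0.0], [-0.12, 0.993, 0.0], [-0.0, 0.0, -1.0]]
wrist_force: [0.4, 0.1, -2.0]
gripper_width: 0.194
grip_force: 59.6
```

{"api": "drive_tool", "payload": {
  "steps": [
    [[0,0,0],[0,0,2],0],
    [[0,0,0],[0,0,2],0],
    [[0,0,0],[0,0,0],0]
  ]
}}

```text
time_s: 19.82
tcp_pos: [590.3, 197.8, 100.0]
eef_rot: [[-0.993, -0.12, 0.001], [-0.12, 0.993, 0.001], [-0.001, 0.001, -1.0]]
wrist_force: [0.3, 0.6, -1.5]
gripper_width: 0.193
grip_force: 59.5
```

In; now push down, as before.

{"api": "drive_tool", "payload": {
  "steps": [
    [[0,0,0],[0,0,3],0],
    [[0,0,0],[0,0,3],0],
    [[0,0,0],[0,0,3],0],
    [[0,0,0],[0,0,3],0],
    [[0,0,0],[0,0,1],0],
    [[0,0,0],[0,0,0],0],
    [[0,0,0],[0,0,0],0]
  ]
}}

```text
time_s: 20.4
tcp_pos: [590.5, 197.9, 88.9]
eef_rot: [[-0.993, -0.12, 0.001], [-0.12, 0.993, -0.0], [-0.001, -0.0, -1.0]]
wrist_force: [-2.7, -2.6, 10.1]
gripper_width: 0.196
grip_force: 61.1
```

{"api": "drive_tool", "payload": {
  "steps": [
    [[0,0,0.06],[0,0,0],0],
    [[0,0,0.1],[0,0,0],0],
    [[0,0,0.1],[0,0,0],0],
    [[0,0,0.1],[0,0,0],0],
    [[0,0,0.1],[0,0,0],0]
  ]
}}

```text
time_s: 20.82
tcp_pos: [590.9, 198.4, 88.9]
eef_rot: [[-0.941, 0.337, 0.003], [0.337, 0.941, 0.001], [-0.002, 0.002, -1.0]]
wrist_force: [-2.2, -0.5, 8.3]
gripper_width: 0.197
grip_force: 60.9
```

{"api": "drive_tool", "payload": {
  "steps": [
    [[0,0,0.111],[0,0,0],0],
    [[0,0,0.111],[0,0,0],0],
    [[0,0,0.111],[0,0,0],0],
    [[0,0,0.111],[0,0,0],0],
    [[0,0,0.111],[0,0,0],0],
    [[0,0,0.111],[0,0,0],0],
    [[0,0,0.111],[0,0,0],0],
    [[0,0,0.111],[0,0,0],0],
    [[0,0,0.111],[0,0,0],0],
    [[0,0,0.111],[0,0,0],0]
  ]
}}

```text
time_s: 21.65
tcp_pos: [590.1, 198.1, 88.9]
eef_rot: [[-0.117, 0.993, 0.001], [0.993, 0.117, -0.0], [-0.0, 0.001, -1.0]]
wrist_force: [-2.8, -1.7, 9.6]
gripper_width: 0.195
grip_force: 61.1
```

{"api": "drive_tool", "payload": {
  "steps": [
    [[0,0,0],[0,0,-2],0],
    [[0,0,0],[0,0,-3],0],
    [[0,0,0],[0,0,0],0.5],
    [[0,0,0],[0,0,0],0.5],
    [[0,0,0],[0,0,0],0.5],
    [[0,0,0],[0,0,0],0.5],
    [[0,0,0],[0,0,0],0.5]
  ]
}}

```text
time_s: 22.23
tcp_pos: [589.4, 197.0, 90.9]
eef_rot: [[-0.121, 0.993, -0.001], [0.993, 0.121, -0.0], [-0.0, -0.001, -1.0]]
wrist_force: [0.1, -1.5, -0.0]
gripper_width: 0.501
grip_force: 0.0
```

{"api": "drive_tool", "payload": {
  "steps": [
    [[0,0,0],[0,0,-10],0.6],
    [[0,0,0],[0,0,-25],0.6],
    [[0,0,0],[0,0,-25],0.6],
    [[0,0,0],[0,0,-30],0.6],
    [[0,0,0],[0,0,-30],0.6],
    [[0,0,0],[0,0,0],0.6],
    [[0,0,0],[0,0,0],0.6]
  ]
}}

```text
time_s: 22.82
tcp_pos: [591.7, 198.2, 215.3]
eef_rot: [[-0.121, 0.993, 0.006], [0.993, 0.121, 0.002], [0.001, 0.007, -1.0]]
wrist_force: [0.0, -0.2, -0.8]
gripper_width: 0.597
grip_force: 0.0
```

```bash
python3 - <<'E'
from h import *
np.set_printoptions(precision=3,suppress=True)
p=shot('wrist');plan([604,84,250],.12)
for z in(15,22): print(z,np.array(fitbar(p,[590,198],z,50)))
for n in('scene','side'):
    q=shot(n,n+'1.png')
    for b in boxes_of(q,'module0'): print(n,round(b['p'],2),W(q,b['xyz']),proj(q,W(q,b['xyz'])))
    for b in boxes_of(q,'cover')+boxes_of(q,'switchbox')+boxes_of(q,'toggle'): print(n,round(b['p'],2),W(q,b['xyz']),proj(q,W(q,b['xyz'])))
a=cv2.imread('pics/scene1.png');b=cv2.imread('pics/side1.png')
z=lambda im,x,y,w,h,k:cv2.resize(im[y:y+h,x:x+w],(w*k,h*k),interpolation=cv2.INTER_CUBIC)
cv2.imwrite('pics/c1.png',np.vstack([np.hstack([z(a,265,180,100,75,4),z(b,190,165,100,75,4)]),np.hstack([z(a,160,230,75,75,4),cv2.copyMakeBorder(z(b,325,130,75,75,4),0,0,0,200,0)])]))
E
```

```text
tcp [590.3 197.5 213. ] d_tool [-114.3   -0.   -37. ] rot [ 0.002 -0.     0.001] j7 -0.41 w 0.6 F [-0.6 -0.1  0.9] grip 0.0 t 22.9
15 [ 589.021  195.605    1.695   49.384 1818.   ]
22 [ 588.917  197.104    1.699  133.984 1818.   ]
scene 0.86 [593.769 185.889  63.441] [[334.911 202.439]]
scene 0.64 [425.254 182.014  49.622] [[298.235 173.638]]
scene 0.57 [631.45  -42.475  70.075] [[290.977 251.212]]
scene 0.37 [ 480.254 -301.247   93.288] [[190.543 264.82 ]]
scene 0.76 [ 478.509 -301.734   95.292] [[189.953 264.216]]
scene 0.63 [ 243.324 -417.762   21.038] [[120.469 244.458]]
scene 0.9 [ 502.401 -310.374   98.908] [[192.247 271.24 ]]
side 0.83 [408.486 200.832  48.877] [[252.502 267.279]]
side 0.81 [610.54  -19.495  74.185] [[265.225 179.114]]
side 0.58 [572.984 199.985  74.982] [[212.912 224.031]]
side 0.8 [ 466.077 -282.684   96.979] [[362.853 158.281]]
side 0.8 [ 455.141 -275.651   69.531] [[362.813 167.911]]
```

View pics/c1.png

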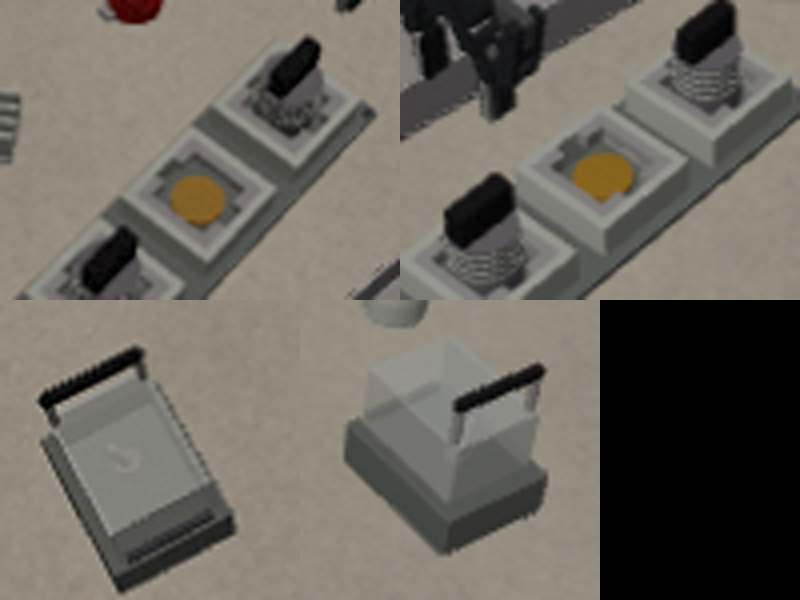

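```bash
python3 - <<'E'
from h import *
np.set_printoptions(precision=1,suppress=True)
p=shot('scene');a=onz(p,[[171.3,255.5],[195,243]],133);print(a,np.mean(a,0))
p=shot('side');b=onz(p,[[364.3,156.8],[385.8,147.8]],133);print(b,np.mean(b,0))
for e in(a,b):
    d=e[1]-e[0]; print(np.linalg.norm(d),np.arctan2(d[1],d[0]))
plan([430,-270,290]);print(tool()[1])
E
```

```text
[[ 439.3 -332.1  133. ]
 [ 451.3 -257.1  133. ]] [ 445.3 -294.6  133. ]
[[ 444.1 -256.6  133. ]
 [ 428.3 -334.8  133. ]] [ 436.2 -295.7  133. ]
75.98451052063184 1.4118360746929788
79.77693376369696 -1.7708367298817222
tcp [589.7 197.3 211.4] d_tool [-444.6 -215.   -78.6] rot [-0. -0. -0.] j7 -0.41 w 0.6 F [0.1 0.5 0.3] grip 0.0 t 23.5
[[-0.1  1.  -0. ]
 [ 1.   0.1  0. ]
 [ 0.  -0.  -1. ]]
```

{"api": "drive_tool", "payload": {
  "steps": [
    [[0,0,0],[-36.2,-15.9,-3.8],0.6],
    [[0,0,0],[-36.2,-15.9,-3.8],0.6],
    [[0,0,0],[-36.2,-15.9,-3.8],0.6],
    [[0,0,0],[-36.2,-15.9,-3.8],0.6],
    [[0,0,0],[-36.2,-15.9,-3.8],0.6],
    [[0,0,0],[-36.2,-15.9,-3.8],0.6],
    [[0,0,0],[-36.2,-15.9,-3.8],0.6],
    [[0,0,0],[-36.2,-15.9,-3.8],0.6],
    [[0,0,0],[-36.2,-15.9,-3.8],0.6],
    [[0,0,0],[-36.2,-15.9,-3.8],0.6]
  ]
}}

```text
time_s: 24.3
tcp_pos: [474.9, -182.9, 250.2]
eef_rot: [[-0.121, 0.993, 0.001], [0.993, 0.121, -0.0], [-0.001, 0.001, -1.0]]
wrist_force: [0.1, -0.8, -1.0]
gripper_width: 0.598
grip_force: 0.0
```

{"api": "drive_tool", "payload": {
  "steps": [
    [[0,0,0],[-36.2,-15.9,-3.8],0.6],
    [[0,0,0],[-36.2,-15.9,-3.8],0.6],
    [[0,0,0],[-36.2,-15.9,-3.8],0.6],
    [[0,0,0.1],[0,0,0],0.6],
    [[0,0,0.1],[0,0,0],0.6],
    [[0,0,0.1],[0,0,0],0.6],
    [[0,0,0],[0,0,0],0.6],
    [[0,0,0],[0,0,0],0.6],
    [[0,0,0],[0,0,0],0.6]
  ]
}}

```text
time_s: 25.05
tcp_pos: [441.6, -294.5, 261.0]
eef_rot: [[0.175, 0.985, 0.0], [0.985, -0.175, -0.0], [-0.0, 0.0, -1.0]]
wrist_force: [0.5, -0.2, -0.7]
gripper_width: 0.6
grip_force: 0.0
```

```bash
python3 - <<'E'
from h import *
np.set_printoptions(precision=3,suppress=True)
p=shot('wrist','w8.png');plan([441,-295,180]);print(tool()[2]['joint_pos'])
for q in('cover_handle','toggle_tip','switchbox'):
  for b in boxes_of(p,q): print(q,round(b['p'],2),W(p,b['xyz']))
E
```

```text
tcp [ 441.6 -294.5  261. ] d_tool [-0.6 -0.5 81. ] rot [ 0.  0. -0.] j7 0.32 w 0.6 F [ 0.1 -0.3 -1.1] grip 0.0 t 25.1
[ 0.613  0.149 -0.112  1.862  0.018  1.131  0.318]
cover_handle 0.89 [ 484.446 -297.086   99.682]
switchbox 0.66 [ 476.869 -292.838   98.093]
switchbox 0.5 [ 672.877 -208.183   20.561]
switchbox 0.42 [ 639.211 -421.525   97.266]
```

View pics/w8.png

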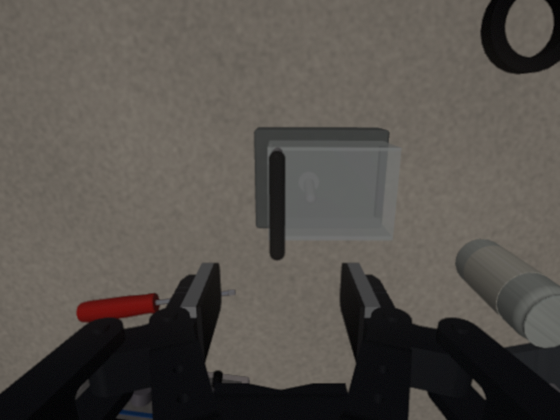

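```bash
python3 - <<'E'
from h import *
np.set_printoptions(precision=2,suppress=True)
p=shot('wrist')
g=p['image'].max(axis=2);m=(g<50)&False
m[140:262,262:296]=g[140:262,262:296]<50
ys,xs=np.nonzero(m);print(m.sum(),ys.min(),ys.max())
w=onz(p,np.c_[xs,ys],133)[:,:2]
c,(W_,H_),ang=cv2.minAreaRect(w.astype(np.float32));print(c,W_,H_,ang)
e=np.linalg.svd(w-w.mean(0))[2][0] if len(w)<5000 else None;print('axis yaw',np.arctan2(e[1],e[0]))
plan([c[0],c[1],180],np.arctan2(e[1],e[0])-np.pi/2)
# box top front edge / corners
h=onz(p,[[257,229],[255,130],[388,129]],40);print(h)
E
```

```text
1616 151 259
(437.8986511230469, -296.083251953125) 83.52989196777344 11.224333763122559 80.04591369628906
axis yaw -1.746710975955235
tcp [ 441.5 -294.6  261. ] d_tool [-2.1 -3.3 81. ] rot [-0. -0. -0.] j7 0.32 w 0.6 F [ 1.1 -0.1  0.9] grip 0.0 t 25.3
[[ 408.25 -341.8    40.  ]
 [ 425.72 -243.46   40.  ]
 [ 550.74 -264.59   40.  ]]
```

{"api": "drive_tool", "payload": {
  "steps": [
    [[0,0,0],[-2,-3,20],0.5],
    [[0,0,0],[0,0,25],0.5],
    [[0,0,0],[0,0,25],0.5],
    [[0,0,0],[0,0,25],0.5],
    [[0,0,0],[0,0,20],0.5],
    [[0,0,0],[0,0,10],0.5],
    [[0,0,0],[0,0,5],0.5],
    [[0,0,0],[0,0,0],0.5],
    [[0,0,0],[0,0,0],0.5]
  ]
}}

```text
time_s: 26.05
tcp_pos: [438.9, -296.7, 131.9]
eef_rot: [[0.178, 0.984, 0.001], [0.984, -0.178, -0.001], [-0.001, 0.001, -1.0]]
wrist_force: [0.4, 1.1, -0.2]
gripper_width: 0.499
grip_force: 0.0
```

{"api": "drive_tool", "payload": {
  "steps": [
    [[0,0,0],[0,0,0],0],
    [[0,0,0],[0,0,0],0],
    [[0,0,0],[0,0,0],0],
    [[0,0,0],[0,0,0],0],
    [[0,0,0],[0,0,0],0]
  ],
  "squeeze": 25
}}

```text
time_s: 26.47
tcp_pos: [438.7, -296.8, 132.3]
eef_rot: [[0.178, 0.984, 0.001], [0.984, -0.178, -0.001], [-0.001, 0.002, -1.0]]
wrist_force: [-1.5, 1.0, 6.7]
gripper_width: 0.124
grip_force: 24.6
```

{"api": "drive_tool", "payload": {
  "steps": [
    [[0,0,0],[0,7.4,-7],0],
    [[0,0,0],[0,7.4,-6.9],0],
    [[0,0,0],[0,8.4,-5.8],0],
    [[0,0,0],[0,8.4,-5.8],0],
    [[0,0,0],[0,9.2,-4.5],0],
    [[0,0,0],[0,9.2,-4.4],0],
    [[0,0,0],[0,9.7,-3],0],
    [[0,0,0],[0,9.7,-3],0],
    [[0,0,0],[0,10,-1.6],0],
    [[0,0,0],[0,10.1,-1.5],0]
  ]
}}

```text
time_s: 27.3
tcp_pos: [527.1, -312.7, 175.5]
eef_rot: [[0.178, 0.984, 0.0], [0.984, -0.178, -0.001], [-0.001, 0.0, -1.0]]
wrist_force: [-2.6, -1.5, 0.4]
gripper_width: 0.128
grip_force: 25.6
```

{"api": "drive_tool", "payload": {
  "steps": [
    [[0,0,0],[0,10.2,0],0],
    [[0,0,0],[0,10.2,0],0],
    [[0,0,0],[0,10,1.5],0],
    [[0,0,0],[0,10.1,1.5],0],
    [[0,0,0],[0,9.7,3],0],
    [[0,0,0],[0,9.8,2.9],0],
    [[0,0,0],[0,9.2,4.4],0],
    [[0,0,0],[0,9.2,4.5],0],
    [[0,0,0],[0,8.4,5.7],0],
    [[0,0,0],[0,8.4,5.7],0]
  ]
}}

```text
time_s: 28.13
tcp_pos: [620.7, -329.3, 144.5]
eef_rot: [[0.178, 0.984, 0.0], [0.984, -0.178, -0.0], [-0.0, 0.0, -1.0]]
wrist_force: [-2.6, -1.4, 4.0]
gripper_width: 0.129
grip_force: 26.6
```

```bash
python3 - <<'E'
from h import *
plan([621,-328,143])
p=shot('scene','s9.png');q=shot('side','d9.png')
a=p['image'][:,:,::-1][220:320,150:275];b=q['image'][:,:,::-1][90:190,310:435]
cv2.imwrite('pics/c2.png',np.hstack([cv2.resize(v,None,fx=3.2,fy=3.2,interpolation=cv2.INTER_CUBIC) for v in(a,b)]))
E
```

```text
tcp [ 620.7 -329.3  144.5] d_tool [1.4 0.1 1.5] rot [ 0.  0. -0.] j7 0.2 w 0.13 F [-2.6 -1.4  4. ] grip 26.6 t 28.1
```

View pics/c2.png

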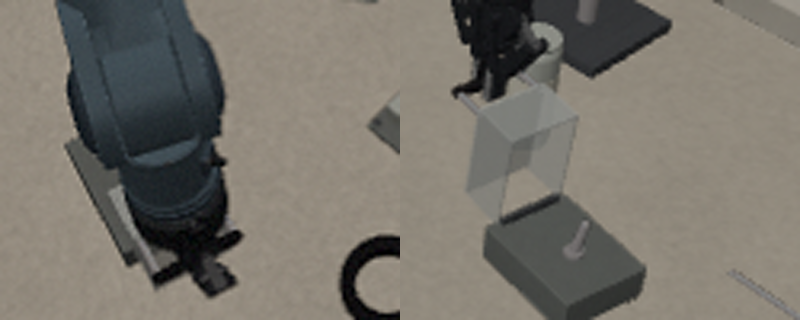

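{"api": "drive_tool", "payload": {
  "steps": [
    [[0,0,0],[0,0,0],0.32],
    [[0,0,0],[0,0,0],0.32],
    [[0,0,0],[0,0,0],0.32],
    [[0,0,0],[0,0,-12],0.32],
    [[0,0,0],[0,0,-20],0.32],
    [[0,0,0],[0,0,-30],0.3],
    [[0,0,0],[0,0,-30],0],
    [[0,0,0],[0,0,0],0],
    [[0,0,0],[0,0,0],0]
  ]
}}

```text
time_s: 28.98
tcp_pos: [621.9, -329.7, 242.4]
eef_rot: [[0.178, 0.984, 0.008], [0.984, -0.178, -0.003], [-0.002, 0.008, -1.0]]
wrist_force: [-0.2, 0.7, -0.6]
gripper_width: -0.0
grip_force: 0.0
```

```bash
python3 - <<'E'
from h import *
np.set_printoptions(precision=1,suppress=True)
hd=np.array([437.9,-296.1]);ex=np.array([np.cos(-.176),np.sin(-.176)]);ey=np.array([-ex[1],ex[0]])
c=hd+42*ex;piv=c-12*ex
tip=lambda s:np.r_[piv+s*36*np.sin(.4)*ey,40+36*np.cos(.4)]
print('tip off',tip(-1),'on',tip(1))
p=shot('side')
for b in boxes_of(p,'toggle_tip')+boxes_of(p,'toggle'): print(round(b['p'],2),W(p,b['xyz']),proj(p,W(p,b['xyz'])))
print(proj(p,[tip(-1),tip(1),np.r_[piv,40]]))
s=piv-40*ey;print('start',s);plan([s[0],s[1],74],-.176);plan([s[0],s[1],225],-.176)
E
```

```text
tip off [ 465.  -315.2   73.2] on [ 469.9 -287.6   73.2]
[[369.1 159.6]
 [361.9 162.8]
 [364.  169.1]]
start [ 460.4 -340.7]
tcp [ 619.  -328.6  236.4] d_tool [ -40.3 -153.6  162.7] rot [-0. -0. -0.] j7 0.21 w 0.0 F [ 0.1 -0.6 -0.6] grip 0.0 t 29.1
tcp [ 619.  -328.6  236.4] d_tool [ -40.2 -153.9   11.7] rot [-0. -0. -0.] j7 0.21 w 0.0 F [ 0.1 -0.6 -0.6] grip 0.0 t 29.1
```

{"api": "drive_tool", "payload": {
  "steps": [
    [[0,0,0],[0,-30,0],0],
    [[0,0,0],[0,-31,0],0],
    [[0,0,0],[-10,-31,0],0],
    [[0,0,0],[-15,-31,0],0],
    [[0,0,0],[-15,-31,0],0],
    [[0,0,0],[0,0,30],0],
    [[0,0,0],[0,0,35],0],
    [[0,0,0],[0,0,35],0],
    [[0,0,0],[0,0,25],0],
    [[0,0,0],[0,0,0],0]
  ]
}}

```text
time_s: 29.97
tcp_pos: [455.3, -337.2, 104.7]
eef_rot: [[0.178, 0.984, -0.013], [0.984, -0.178, 0.009], [0.007, -0.015, -1.0]]
wrist_force: [-0.1, 1.1, -0.5]
gripper_width: -0.001
grip_force: 0.0
```

{"api": "drive_tool", "payload": {
  "steps": [
    [[0,0,0],[0,0,15],0],
    [[0,0,0],[0,0,15],0],
    [[0,0,0],[0,0,5],0],
    [[0,0,0],[0,0,0],0],
    [[0,0,0],[0,0,0],0]
  ]
}}

```text
time_s: 30.38
tcp_pos: [461.5, -341.2, 77.9]
eef_rot: [[0.178, 0.984, 0.0], [0.984, -0.178, -0.0], [-0.0, 0.0, -1.0]]
wrist_force: [-0.6, -0.2, 0.4]
gripper_width: 0.0
grip_force: 0.0
```

{"api": "drive_tool", "payload": {
  "steps": [
    [[0,0,0],[0,0,3],0],
    [[0,0,0],[6,0,0],0],
    [[0,0,0],[6,0,0],0],
    [[0,0,0],[6,0,0],0],
    [[0,0,0],[6,0,0],0],
    [[0,0,0],[5,0,0],0],
    [[0,0,0],[3,0,0],0],
    [[0,0,0],[0,0,0],0],
    [[0,0,0],[0,0,0],0]
  ]
}}

```text
time_s: 31.13
tcp_pos: [467.1, -308.9, 74.3]
eef_rot: [[0.177, 0.984, 0.0], [0.984, -0.177, 0.001], [0.001, -0.0, -1.0]]
wrist_force: [-0.8, 0.3, 0.6]
gripper_width: 0.007
grip_force: 0.0
```

```bash
python3 - <<'E'
from h import *
plan([461,-340,74],-.176)
E
```

```text
tcp [ 467.1 -308.9   74.3] d_tool [-31.7  -0.5   0.2] rot [-0.0001 -0.0006 -0.0023] j7 0.29 w 0.01 F [-0.8  0.3  0.6] grip 0.0 t 31.1
```

{"api": "drive_tool", "payload": {
  "steps": [
    [[0,0,0],[2,0,0],0],
    [[0,0,0],[2,0,0],0],
    [[0,0,0],[0,0,0],0]
  ]
}}

```text
time_s: 31.38
tcp_pos: [467.3, -306.3, 74.1]
eef_rot: [[0.178, 0.984, -0.0], [0.984, -0.178, -0.001], [-0.001, -0.0, -1.0]]
wrist_force: [0.1, -1.2, 0.1]
gripper_width: -0.001
grip_force: 0.8
```

{"api": "drive_tool", "payload": {
  "steps": [
    [[0,0,0],[1.5,0,0],0],
    [[0,0,0],[1,0,0],0],
    [[0,0,0],[0,0,0],0]
  ]
}}

```text
time_s: 31.63
tcp_pos: [467.3, -305.8, 74.3]
eef_rot: [[0.18, 0.984, 0.0], [0.984, -0.18, -0.003], [-0.003, 0.001, -1.0]]
wrist_force: [-0.8, -5.5, -0.9]
gripper_width: -0.003
grip_force: 2.3
```

End stop felt (force −5.5 N in y). Back off, rise and look.

{"api": "drive_tool", "payload": {
  "steps": [
    [[0,0,0],[-5,0,0],0],
    [[0,0,0],[-10,0,0],0],
    [[0,0,0],[0,0,-20],0],
    [[0,0,0],[0,0,-35],0],
    [[0,0,0],[0,0,-40],0],
    [[0,0,0],[0,0,-40],0],
    [[0,0,0],[0,0,-25],0],
    [[0,0,0],[0,0,0],0.32],
    [[0,0,0],[0,0,0],0.32]
  ]
}}

```text
time_s: 32.38
tcp_pos: [466.8, -318.3, 236.6]
eef_rot: [[0.178, 0.984, 0.004], [0.984, -0.178, -0.001], [-0.001, 0.004, -1.0]]
wrist_force: [0.5, 0.8, -0.8]
gripper_width: 0.27
grip_force: 0.0
```

```bash
python3 - <<'E'
from h import *
q=shot('side');plan([620.7,-329.3,235],-.176)
print(q and [ (round(b['p'],2),W(q,b['xyz']).round(),proj(q,W(q,b['xyz'])).round(1)) for b in boxes_of(q,'cover_handle')+boxes_of(q,'module0')])
a=q['image'][:,:,::-1][80:180,310:435];b=q['image'][:,:,::-1][165:265,190:315]
cv2.imwrite('pics/c3.png',np.hstack([cv2.resize(v,None,fx=3.2,fy=3.2,interpolation=cv2.INTER_CUBIC) for v in(a,b)]))
E
```

```text
tcp [ 465.4 -317.6  234.5] d_tool [ 16.1 154.9  -0.5] rot [ 0.0003 -0.0007 -0.0026] j7 0.33 w 0.32 F [-0.2 -0.2 -0.4] grip 0.0 t 32.4
[(0.88, array([ 563., -310.,  133.]), array([[346.4, 129.7]])), (0.97, array([408., 200.,  49.]), array([[253.1, 267.1]])), (0.93, array([609., -19.,  75.]), array([[265.4, 179.2]])), (0.66, array([577., 201.,  72.]), array([[211.9, 224.2]])), (0.54, array([ 565., -309.,  132.]), array([[345.6, 129.9]]))]
```

View pics/c3.png

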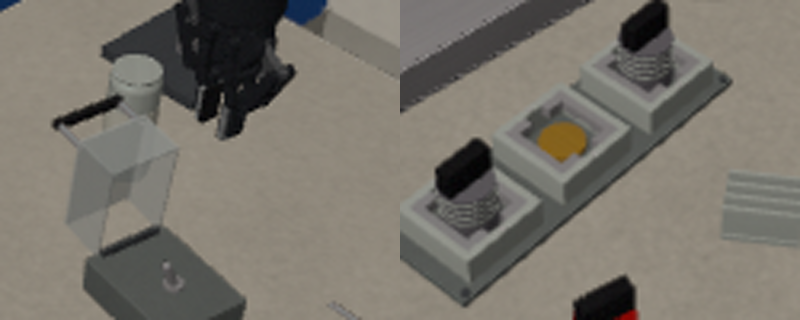

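{"api": "drive_tool", "payload": {
  "steps": [
    [[0,0,0],[3.2,31,0],0.32],
    [[0,0,0],[3.2,31,0],0.32],
    [[0,0,0],[3.2,31,0],0.32],
    [[0,0,0],[3.2,31,0],0.32],
    [[0,0,0],[3.2,31,0],0.32],
    [[0,0,0],[0,0,0],0.32],
    [[0,0,0],[0,0,0],0.32],
    [[0,0,0],[0,0,15],0.32],
    [[0,0,0],[0,0,20],0.32],
    [[0,0,0],[0,0,0],0.32]
  ]
}}

```text
time_s: 33.37
tcp_pos: [615.9, -328.9, 193.2]
eef_rot: [[0.179, 0.984, -0.011], [0.984, -0.179, 0.004], [0.002, -0.011, -1.0]]
wrist_force: [-1.2, 0.4, -2.3]
gripper_width: 0.323
grip_force: 0.0
```

```bash
python3 - <<'E'
from h import *
p=shot('wrist');plan([620.7,-329.3,144],-.176)
g=p['image'].max(axis=2)
a=proj(p,[[621,-328.5,147.3]])[0];print('pred',a)
x,y=int(a[0]),int(a[1])
cv2.imwrite('pics/w9.png',cv2.resize(p['image'][max(0,y-100):y+100,x-140:x+140,::-1],None,fx=2,fy=2))
E
```

```text
tcp [ 616.7 -329.2  195.1] d_tool [ 0.6  4.4 51. ] rot [-0.0092 -0.0019 -0.0041] j7 0.21 w 0.31 F [-0.1 -0.4 -0.9] grip 0.0 t 33.4
pred [291.5694942  245.22470234]
```

View pics/w9.png

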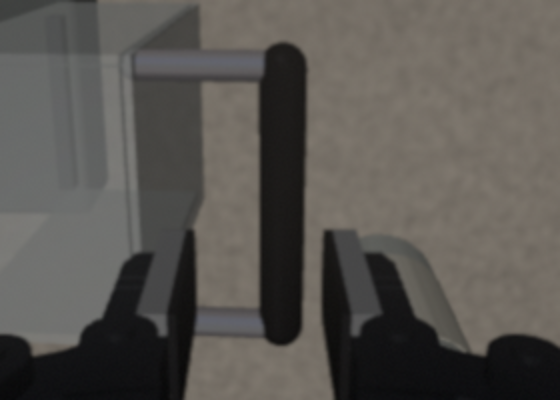

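{"api": "drive_tool", "payload": {
  "steps": [
    [[0,0,0],[0,1,0],0.34],
    [[0,0,0],[0,0,0],0.34],
    [[0,0,0],[0,0,0],0.34],
    [[0,0,0],[0,0,0],0.34]
  ]
}}

```text
time_s: 33.75
tcp_pos: [622.3, -330.3, 200.8]
eef_rot: [[0.178, 0.984, 0.002], [0.984, -0.178, -0.001], [-0.001, 0.002, -1.0]]
wrist_force: [-0.1, -0.3, -0.2]
gripper_width: 0.341
grip_force: 0.0
```

```bash
python3 - <<'E'
from h import *
p=shot('wrist');plan([621.2,-329.3,144],-.176)
a=proj(p,[[621,-328.5,147.3]])[0]
y=int(a[1])-10;g=p['image'].max(axis=2)[y-60:y+20,240:340];c=np.where((g<60).mean(0)>.8)[0]+240;print(c.min(),c.max(),onz(p,[[c.mean(),y-20]],147.3))
E
```

```text
tcp [ 622.2 -330.3  200.6] d_tool [ 0.8 -1.3 56.6] rot [ 0.002   0.0005 -0.003 ] j7 0.21 w 0.34 F [ 0.5  0.5 -1.1] grip 0.0 t 33.8
268 288 [[ 624.11557194 -311.68809932  147.3       ]]
```

{"api": "drive_tool", "payload": {
  "steps": [
    [[0,0,0],[0,-0.8,15],0.34],
    [[0,0,0],[0,0,18],0.34],
    [[0,0,0],[0,0,13],0.34],
    [[0,0,0],[0,0,10],0.34],
    [[0,0,0],[0,0,0],0.34],
    [[0,0,0],[0,0,0],0],
    [[0,0,0],[0,0,0],0],
    [[0,0,0],[0,0,0],0],
    [[0,0,0],[0,0,0],0]
  ]
}}

```text
time_s: 34.55
tcp_pos: [621.1, -329.9, 143.7]
eef_rot: [[0.178, 0.984, 0.0], [0.984, -0.178, -0.0], [-0.0, 0.0, -1.0]]
wrist_force: [0.4, -0.6, -1.6]
gripper_width: 0.129
grip_force: 24.5
```

Gripped (same opening as before). Reverse the arc.

{"api": "drive_tool", "payload": {
  "steps": [
    [[0,0,0],[0,-8.4,-5.7],0],
    [[0,0,0],[0,-8.4,-5.7],0],
    [[0,0,0],[0,-9.2,-4.5],0],
    [[0,0,0],[0,-9.2,-4.4],0],
    [[0,0,0],[0,-9.8,-2.9],0],
    [[0,0,0],[0,-9.7,-3],0],
    [[0,0,0],[0,-10.1,-1.5],0],
    [[0,0,0],[0,-10,-1.5],0],
    [[0,0,0],[0,-10.2,0],0],
    [[0,0,0],[0,-10.2,0],0]
  ]
}}

```text
time_s: 35.38
tcp_pos: [527.0, -313.0, 174.1]
eef_rot: [[0.178, 0.984, 0.002], [0.984, -0.178, -0.001], [-0.001, 0.002, -1.0]]
wrist_force: [2.7, -0.3, 3.5]
gripper_width: 0.128
grip_force: 25.6
```

{"api": "drive_tool", "payload": {
  "steps": [
    [[0,0,0],[0,-10.1,1.5],0],
    [[0,0,0],[0,-10,1.6],0],
    [[0,0,0],[0,-9.7,3],0],
    [[0,0,0],[0,-9.7,3],0],
    [[0,0,0],[0,-9.2,4.4],0],
    [[0,0,0],[0,-9.2,4.5],0],
    [[0,0,0],[0,-8.4,5.8],0],
    [[0,0,0],[0,-8.4,5.8],0],
    [[0,0,0],[0,-7.4,6.9],0],
    [[0,0,0],[0,-7.4,7],0]
  ]
}}

```text
time_s: 36.22
tcp_pos: [438.4, -296.9, 128.1]
eef_rot: [[0.178, 0.984, 0.0], [0.984, -0.178, -0.0], [-0.0, 0.0, -1.0]]
wrist_force: [2.4, -0.8, 20.0]
gripper_width: 0.128
grip_force: 29.8
```

{"api": "drive_tool", "payload": {
  "steps": [
    [[0,0,0],[0,0,1],0],
    [[0,0,0],[0,0,0],0],
    [[0,0,0],[0,0,0],0]
  ]
}}

```text
time_s: 36.47
tcp_pos: [438.6, -297.0, 128.2]
eef_rot: [[0.178, 0.984, -0.001], [0.984, -0.178, 0.0], [-0.0, -0.001, -1.0]]
wrist_force: [0.4, -0.6, 6.7]
gripper_width: 0.128
grip_force: 27.2
```

{"api": "drive_tool", "payload": {
  "steps": [
    [[0,0,0],[0,0,1],0.45],
    [[0,0,0],[0,0,0],0.45],
    [[0,0,0],[0,0,0],0.45],
    [[0,0,0],[0,0,-10],0.45],
    [[0,0,0],[0,0,-20],0.45],
    [[0,0,0],[0,0,-30],0.45],
    [[0,0,0],[0,0,-35],0.45],
    [[0,0,0],[0,0,-35],0.45],
    [[0,0,0],[0,0,0],0.45],
    [[0,0,0],[0,0,0],0.45]
  ]
}}

```text
time_s: 37.3
tcp_pos: [440.7, -297.9, 260.4]
eef_rot: [[0.178, 0.984, 0.005], [0.984, -0.178, -0.003], [-0.002, 0.006, -1.0]]
wrist_force: [-0.4, -0.1, -0.3]
gripper_width: 0.449
grip_force: 0.0
```

```bash
python3 - <<'E'
from h import *
plan([438,-297,260]);p=shot('wrist');q=shot('side')
g=p['image'].max(axis=2);m=np.zeros((420,560),bool);m[120:280,255:305]=g[120:280,255:305]<50
ys,xs=np.nonzero(m);w=onz(p,np.c_[xs,ys],133)[:,:2];print(cv2.minAreaRect(w.astype(np.float32)),'was 437.9,-296.1')
a=q['image'][:,:,::-1][80:180,310:435]
b=q['image'][:,:,::-1][165:265,190:315]
b0=cv2.imread('pics/side0.png')[80:180,310:435]
cv2.imwrite('pics/c4.png',np.hstack([cv2.resize(v,None,fx=2.1,fy=2.1,interpolation=cv2.INTER_CUBIC) for v in(a,b0,b)]))
E
```

```text
tcp [ 440.7 -297.9  260.4] d_tool [ 0.4 -2.8  0.4] rot [ 0.0058  0.0023 -0.    ] j7 0.32 w 0.45 F [-0.4 -0.1 -0.3] grip 0.0 t 37.3
((437.8909606933594, -296.09112548828125), (83.53294372558594, 10.800010681152344), 79.92772674560547) was 437.9,-296.1
```

View pics/c4.png

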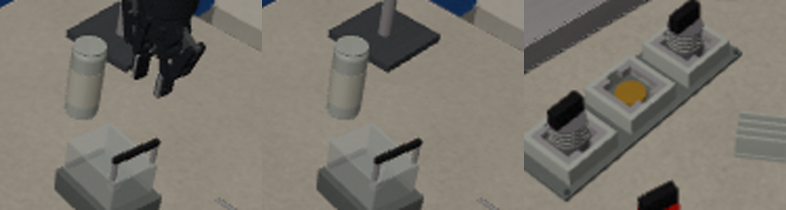

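The picture shows the cover shut in exactly its starting position. The handle is back at (437.9, -296.1). Both modules are locked and nothing is touched, so I'm handing in.

```bash
python3 -c "
from h import *
print(arm.hand_in())"
```

```text
the job is handed in; nothing more can be done
None
```

I locked both grey modules on the bench into sockets 0 and 2, flipped the toggle on, shut the guard again, and handed the job in at about 37 s of the 210 s allowed; the hand-in returned no verdict. The red look-alike was left alone.

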